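# Put the dry printing block back in its case

### The arm

A 7-joint arm with a two-finger parallel gripper is mounted at the origin on the work surface. World frame = base frame: x ahead of the robot, y to its left, z up, the work surface at z = 0. Lengths are in m, angles in rad, forces in N, time in s.
With the tool pointing down it reaches from about 0.35 to 0.9 m from the base axis. Payload 19.9 kg.
Tool frame: the origin (TCP) lies at the very end of the fingers, on their centre line; the grasp point (between the pads) lies 19 mm behind it (tcp_to_grasp is the distance from the TCP to the grasp point, in m); z points along the fingers, y is the direction in which the jaws open and shut (so a half turn about z gives the same grasp; the last joint's range is limited). The gripper opens to 94 mm and grips with 3 to 60 N. Pads are 16 mm wide; open, the fingers measure 119 mm over their backs; the gripper's body (75 mm by 177 mm) begins 78 mm behind the grasp point.
Start: joints at [-1.165, 0.417, -0.01, 1.614, 0.005, 1.111, -0.053], TCP at [0.271, 0.563, 0.205] pointing down, gripper open.
Joint ranges: [-2.81, 2.81], [-0.39, 2.02], [-1.27, 1.25], [0.06, 2.57], [-1.19, 4.33], [0.19, 2], [-2.82, 2.82]. Speed limits (rad/s): [1.89, 1.89, 2.39, 2.39, 3.01, 3.01, 3.01].

### API

Orientations are given as a unit quaternion [w, x, y, z].
In Python, from plant import sense, camera, camera_params, job_done, tcp_to_grasp gives the robot as it stands.
- The arm moves only by the tool apply_moves, never from a script. Its argument "steps" is a list that holds one entry, the list of rows, each a list of 7 numbers: the shift along the tool's x, y, z in cm, then the turn, a rotation vector about the tool's x, y, z in rad, then the finger opening in cm, from 0 to 9.4. In form: [[[x, y, z, rx, ry, rz, gripper], ...]]. A call has 1 to 10 rows; each row is the pose to reach, as a shift and turn from the pose commanded when the call began, along the tool's axes at that moment; what a row does not reach only later rows make up. A row lasts 1/12 s, in which the tool goes at most 41.7 mm and 7.16 degrees, less where a joint would pass 70% of its speed; a pose out of reach is approached as far as the arm can. A call with a gripper value outside its range is refused whole. The fingers move at their own pace and stop on an object; "force" is the grip in N (left out, the last holds). Time passes only in rows, so rows that repeat a pose let the fingers close. It gives the time, the measured TCP pose, the force and the opening at its end, in the units of the state.
- sense(): the state, without advancing time (a new reading comes with each control period).
- camera(name): name is "side" or "top"; returns the picture (384x512x3 uint8, red, green, blue); there is no depth.
- camera_params(name): a dict with "fovy" (degrees; the focal length in pixels is half the picture's height over the tangent of half this angle, whatever the lens; pixels are square), "cx", "cy" (the principal point, pixels), "R" (3x3) and "t" (3): a world point X has camera coordinates R X + t. Camera axes: x right, y down, z forward; pixel columns grow to the right and rows downward; lengths in m; the calibration is good to about 2 mm. A picture is of the moment at which its call begins. camera_params takes no time and is no camera call.
- job_done(): hands the job in, once; it reports no verdict.
The state is a dict: "clock": time; "q": joint angles; "qd": joint speeds; "joint_efforts": joint torques, N m; "tool_pos": TCP position; "tcp_rot": TCP orientation; "wrist_force": force on the tool from outside, world axes, zero at the start; "torque": the same for the moment, N m; "gripper_width": opening from 0.0 (shut) to 1.0 (fully open).
Only numpy, scipy, OpenCV 4.12 (cv2) and the standard library are available. Lean on these libraries where they do the work, as an engineer would, in place of code of your own. Each camera call takes 0.05 s, during which the arm holds its last target.

### The job

The green-handled printing block has dried. Swing the wooden case's hinged lid right up, lift the green-handled block off the sloping drying rack and set it gently, carved face down and flat, in the empty felt bed beside the red-handled block, then shut the lid fully. Leave the other blocks and everything else on the table where they are.

Things in the scene. Friction and masses are not known exactly. Their poses are not given: they have to be found in the camera images.
- case: Lower half of a plywood clamshell case, fixed; 150 (x) x 210 (y) x 50 mm high, walls 8 mm. Origin: centre of its underside, on the table. x points from the front to the hinge at the back, y along the hinge, z up. Two green felt beds side by side along y, parted by a rib whose top is 36 mm above the table: the one centred at y = +50.5 mm holds the red-handled block, the one at -50.5 mm is empty.
- lid (a joint): Hinge of the case's lid, rad: 0 shut, 1.70 fully open against its stop, leaning a little back; may start ajar (up to 0.3). Friction hinge: the lid stays where it is left; about 4 N at its handle moves it. The lid is a plywood shell 150 x 210 x 44 mm, 0.35 kg, open underneath; shut, its top is 94.5 mm above the table.
- lid_bar (a point): Middle of the lid's handle: a dark wooden bar, 10 mm diameter, 106 mm long, along y of this frame, on two 8 mm wide brass arms 45 mm either side of its middle (82 mm free between). Its centre is 38 mm in front of the lid's front face, 22 mm above the lid's lower rim and, lid shut, 72.5 mm above the table. The frame turns with the lid; shut, its axes are those of case.
- lid_hinge (a point): Point on the hinge axis of the lid, at the middle of the case's back edge, 50.5 mm above the table; the axis runs along the y of this frame. The bar's centre turns about it, 188 mm to the front and 22 mm above when shut.
- bed (a point): Centre of the felt floor of the empty bed, 12 mm above the table, axes as case; the green-handled block's origin must end here. A bed measures 134 (x) x 93 mm (y): a block fits only with its handle running along x (either way round), with 7 mm to spare at each end and 6.5 mm at each side.
- green_block: The block to put away: teak, green handle, 80 (x) x 120 (y) x 28 mm thick, carved face underneath; on its back that handle, 24 mm wide (x), 90 mm long (y), rising from 28 to 58 mm above the face. 0.18 to 0.37 kg. Origin: centre of the carved face; z points out of the back through the handle. It starts on the sloping rack, z leaning 30 degrees from vertical towards the rack's front.
- blue_block: A like block with a blue handle, same size and axes, beside the green one on the rack, on either side. Stays there.
- red_block: A like block with a red handle, same size and axes, lying in the other bed of the case. Stays there.
- rack: Wooden drying rack in a white drip tray (155 x 310 x 12 mm), fixed, right of the case, facing it. Origin: middle of the tray's front edge, on the table; x from front to back, y along its width. Slats slope up at 30 degrees from a ledge (x = 50 mm, 35 mm high, 14 mm proud of them) to the back (x = 137 mm, 85 mm high). Two blocks lie on it at y = -70 and +70 mm, handles along y.
- ink_jar: Clear jar of yellow ink with a blue cap, 52 mm diameter, 105 mm tall, at the back. Bystander. Origin: centre of its underside.
- paper_cup: Brown takeaway cup, 78 mm diameter, 113 mm tall, at the right. Bystander. Origin: centre of its underside.
- round_block: Round teak block, face up, 70 mm diameter, 35 mm tall, near the robot. Bystander. Origin: centre of its underside.
- long_block: Long teak block, face up, 130 x 56 x 35 mm, at the left. Bystander. Origin: centre of its underside.
- brayer: Ink roller with a wooden handle, about 170 x 100 x 32 mm, near the robot on the right. Bystander. Origin: on the table under its middle.
- brush: Flat paint brush, about 200 mm long, 40 mm wide, lying near the robot on the left. Bystander. Origin: on the table under its middle.

How it is judged:
By the outcome, as a careful person would: the job done as asked, in the order asked, and still so for the second after the job is handed in, with the robot touching nothing.
It also fails if it takes over 67 s, if anything falls off the work surface, if the arm or the gripper's body presses on something with over 40 N, if the wrist force passes 120 N, or if a joint passes its speed limit or range.

## Working session

There is one attempt and no reset: what is moved stays moved. The work goes in short steps, Python scripts to look and compute and a tool call to move; the robot and the scene stay as the last step left them, time stands still between calls to the robot, and variables do not carry over. Pictures are saved under pics/ and viewed, and the job is handed in when it is done.

Besides the shell and the picture viewer there is one more tool, called as name(argument=value, ...) on one line, values as JSON. apply_moves: Moves the arm, as the interface text tells. Its arguments: {"type":"object","properties":{"steps":{"type":"array"},"force":{"type":"number"}},"required":["steps"]}

```bash
ls; mkdir -p pics; python3 - <<'E'
from plant import *
import cv2
print(sense(), tcp_to_grasp)
for n in("side","top"):
    im=camera(n); cv2.imwrite(f"pics/{n}0.png",im[:,:,::-1]); p=camera_params(n); print(n,p)
E
```

```text
pics
{'clock': 0.0, 'q': array([-1.16450267,  0.41801266, -0.01032896,  1.61417568,  0.00469289,
        1.11068905, -0.05298002]), 'qd': array([ 0.00251154,  0.00164578,  0.00053358,  0.0008797 , -0.00131162,
       -0.00069047,  0.00121912]), 'joint_efforts': array([-1.56842584e-04, -8.51239657e+01,  6.38489798e-01, -4.26019764e+01,
       -4.87968558e-02,  1.83245132e-02,  1.15314865e-04]), 'tool_pos': array([0.27044175, 0.56303616, 0.20480039]), 'tcp_rot': array([-1.02608553e-04,  2.22007025e-01,  9.75044862e-01, -6.21897670e-04]), 'wrist_force': array([-0.13690996,  0.41838788,  0.68906298]), 'torque': array([ 0.00591607, -0.00652983, -0.0219812 ]), 'gripper_width': 0.9974047859029652} 0.0188
side {'fovy': 44.08292387311576, 'cx': 254.54752850510684, 'cy': 191.89803943142442, 'R': array([[-0.69159171, -0.72211721,  0.01573634],
       [-0.37431493,  0.33968875, -0.86284407],
       [ 0.6177291 , -0.60262615, -0.50522518]]), 't': array([0.33194591, 0.28585248, 1.45326046])}
top {'fovy': 53.978311849404555, 'cx': 251.13970913923907, 'cy': 190.18332987253967, 'R': array([[ 0.00246909, -0.99996595,  0.00787443],
       [-0.99569134, -0.00318832, -0.09267469],
       [ 0.09269665, -0.00761168, -0.9956653 ]]), 't': array([-0.05162267,  0.53341738,  1.52987093])}
```

```bash
python3 - <<'E'
import cv2
for n in("side","top"):
    im=cv2.imread(f"pics/{n}0.png"); cv2.imwrite(f"pics/{n}0b.png",cv2.resize(im,(800,600),interpolation=cv2.INTER_CUBIC))
E
```

```text
(no output)
```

View pics/side0b.png

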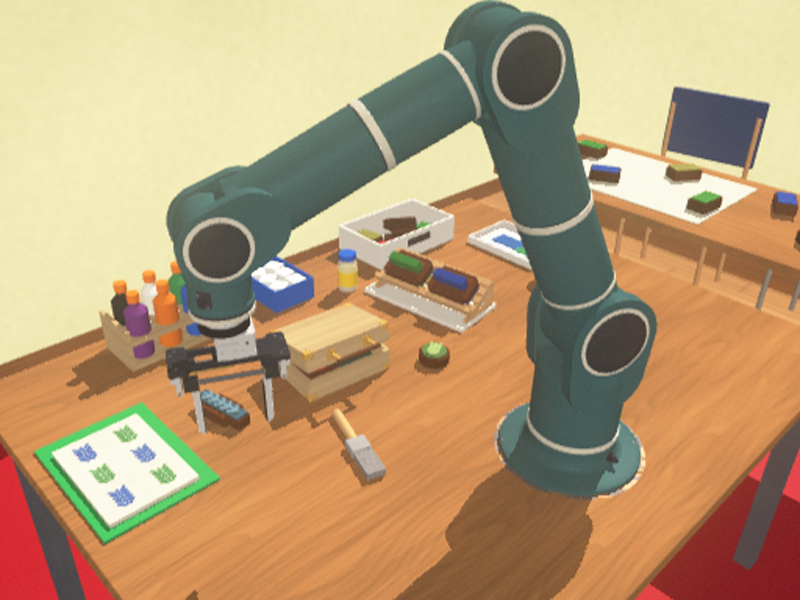

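View pics/top0b.png

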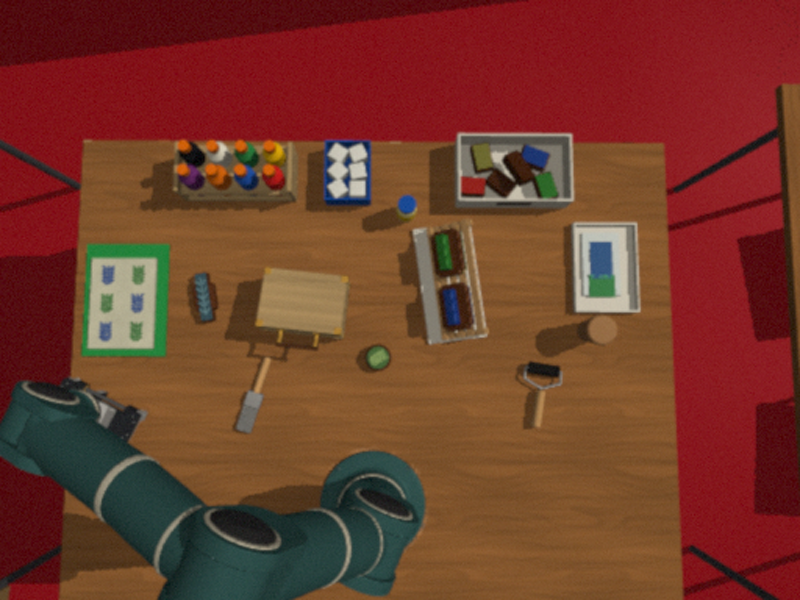

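The top view shows the case around (302,300) of the 800x600 picture, slightly ajar with its bar towards the robot. The rack is at (450,282) with the green block at its far end (447,252) and the blue one nearer (455,307). I'll zoom in to measure.

```bash
cat > h.py <<'E'
import numpy as np, cv2
from plant import camera_params
P={n:camera_params(n) for n in("side","top")}
def K(n):
    f=192/np.tan(np.radians(P[n]["fovy"]/2)); return f
def proj(n,X):
    p=P[n]; c=np.atleast_2d(X)@p["R"].T+p["t"]; f=K(n)
    return np.c_[p["cx"]+f*c[:,0]/c[:,2],p["cy"]+f*c[:,1]/c[:,2]]
def ray(n,u,v):
    p=P[n]; f=K(n); d=p["R"].T@np.array([(u-p["cx"])/f,(v-p["cy"])/f,1]); return -p["R"].T@p["t"],d/np.linalg.norm(d)
def onz(n,uv,z):
    o,d=ray(n,*uv); return o+d*(z-o[2])/d[2]
def tri(a,b):  # side uv, top uv
    o1,d1=ray("side",*a);o2,d2=ray("top",*b)
    s=np.linalg.lstsq(np.c_[d1,-d2],o2-o1,rcond=None)[0]
    p,q=o1+s[0]*d1,o2+s[1]*d2
    return (p+q)/2,np.linalg.norm(p-q)
def crop(src,x0,y0,x1,y1,s,out):
    im=cv2.imread(src)[y0:y1,x0:x1]; im=cv2.resize(im,None,fx=s,fy=s,interpolation=cv2.INTER_CUBIC)
    for x in range((x0+9)//10*10,x1,10): cv2.putText(im,str(x),((x-x0)*s,8),0,.33,(0,0,255),1); cv2.line(im,((x-x0)*s,10),((x-x0)*s,16),(0,0,255),1)
    for y in range((y0+9)//10*10,y1,10): cv2.putText(im,str(y),(0,(y-y0)*s),0,.33,(0,0,255),1)
    cv2.imwrite(out,im)
E
python3 - <<'E'
from h import *
crop("pics/top0.png",150,130,325,230,4,"pics/tc0.png")
crop("pics/side0.png",170,150,330,270,5,"pics/sc0.png")
E
```

```text
(no output)
```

View pics/tc0.png

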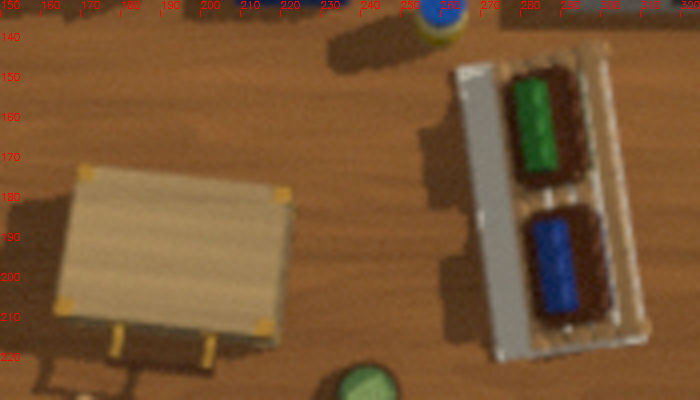

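View pics/sc0.png

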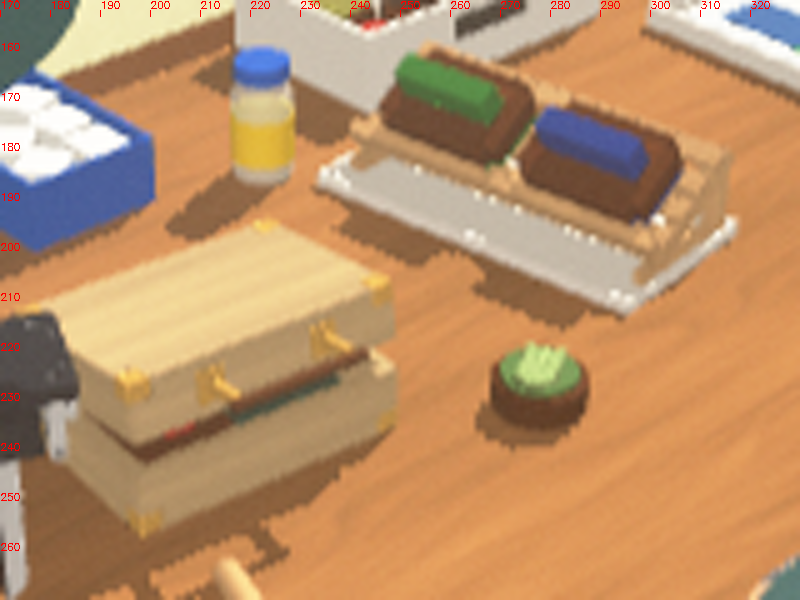

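```bash
python3 - <<'E'
from h import *
crop("pics/top0.png",155,165,235,225,10,"pics/tc1.png")
crop("pics/side0.png",175,190,255,250,10,"pics/sc1.png")
E
```

```text
(no output)
```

View pics/tc1.png

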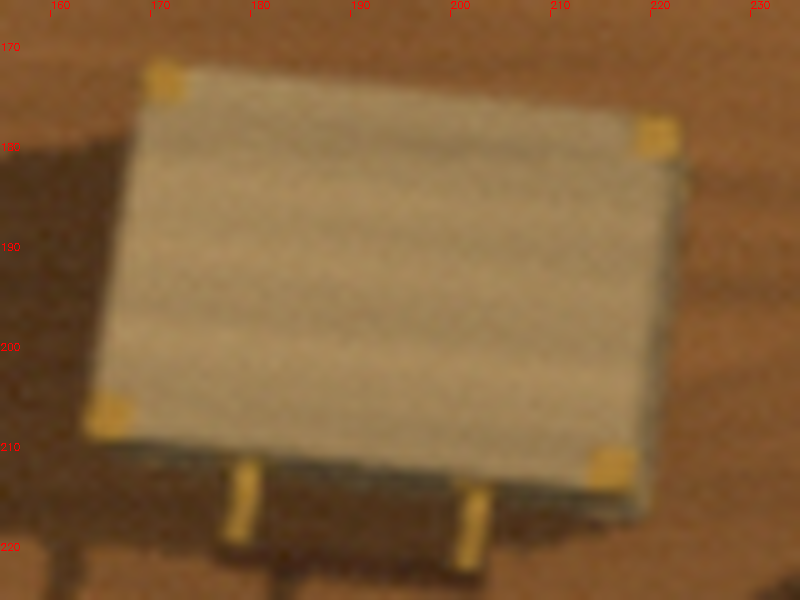

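View pics/sc1.png

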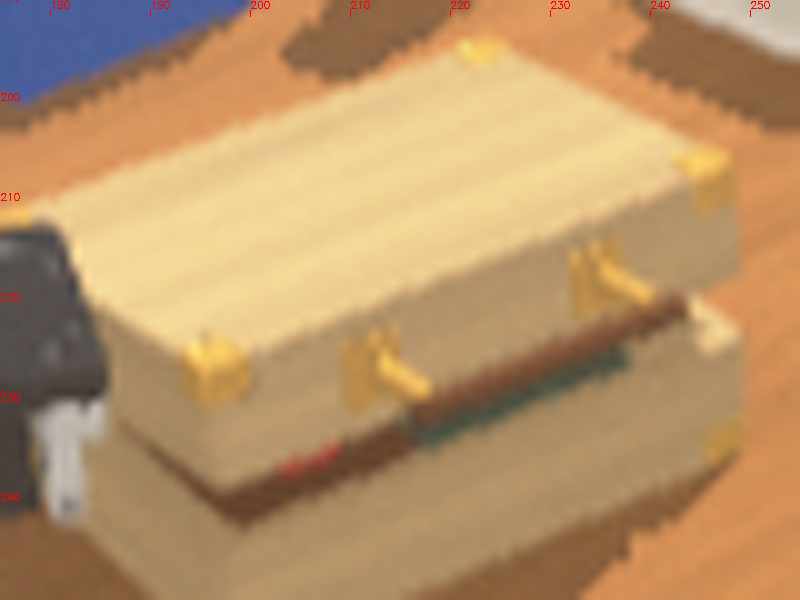

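```bash
python3 - <<'E'
from h import *
np.set_printoptions(precision=4,suppress=True)
S=dict(fl=(195.7,226),fr=(247.3,205.0),br=(223,194.5)); T=dict(fl=(163.7,209.2),fr=(218.0,214.0),br=(222.5,177.3))
Q={}
for k in S: Q[k],e=tri(S[k],T[k]); print(k,Q[k],e)
print(np.linalg.norm(Q['fl']-Q['fr']),np.linalg.norm(Q['fr']-Q['br']))
for n,a,b in(("barL",(217,231.5),(179.0,221.3)),("barR",(239.5,221.5),(201.3,223.3))):
    print(n,tri(a,b))
# case base: side bottom corner right and front
for z in (0,):
  print("case bottom fr?",onz("side",(249,235.5),0), "top bk left", onz("top",(170,171),.0945))
E
```

```text
fl [0.4507 0.2866 0.1237] 0.00188365660684474
fr [0.4335 0.0789 0.1225] 0.003504236595693141
br [0.5787 0.0646 0.0945] 0.002536219418908595
0.20846028760136298 0.14859207809679773
barL (array([0.4067, 0.2334, 0.0997]), np.float64(0.007195884908257543))
barR (array([0.3984, 0.1454, 0.1025]), np.float64(0.005044157646829579))
case bottom fr? [0.4256 0.0791 0.    ] top bk left [0.6022 0.2712 0.0945]
```

The lid corners triangulate well: front edge 208 mm against 210, depth 149 against 150. The lid is ajar by about 0.195 rad, and the bar sits near (0.401, 0.188, 0.108). Next I measure the rack and blocks.

```bash
python3 - <<'E'
from h import *
crop("pics/top0.png",260,138,320,223,7,"pics/tc2.png")
crop("pics/side0.png",230,153,325,218,8,"pics/sc2.png")
E
```

```text
(no output)
```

View pics/tc2.png

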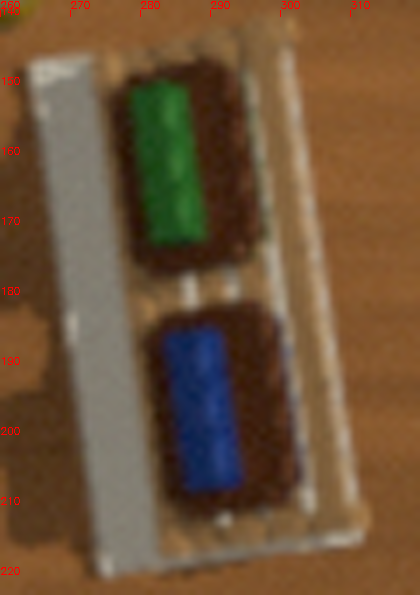

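View pics/sc2.png

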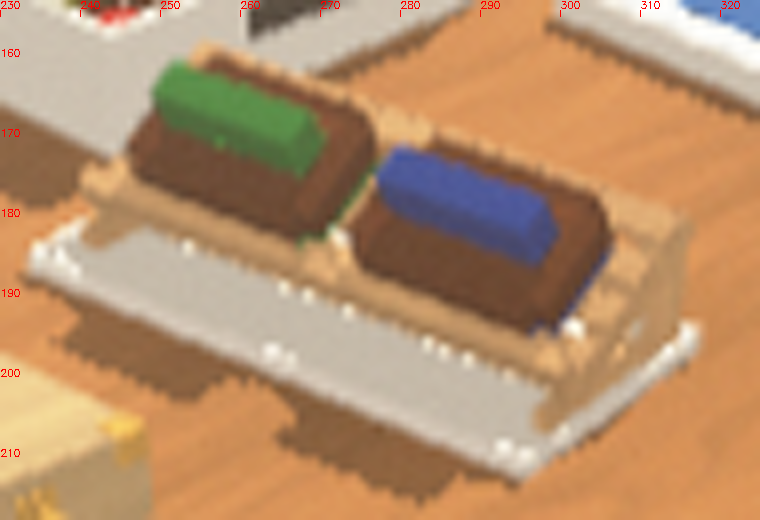

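```bash
python3 - <<'E'
from h import *
np.set_printoptions(precision=4,suppress=True)
L,e1=tri((233.8,184.3),(265.0,147.0)); R,e2=tri((294.5,211.0),(274.7,219.8)); print(L,e1,R,e2,np.linalg.norm(L-R))
L2=onz("top",(265.0,147.0),.012);R2=onz("top",(274.7,219.8),.012);print(L2,R2,np.linalg.norm(L2-R2))
L3=onz("side",(233.8,184.3),.012);R3=onz("side",(294.5,211.0),.012);print(L3,R3)
O=(L+R)/2;O[2]=0
ey=(L-R)[:2];ey/=np.linalg.norm(ey);ex=np.array([ey[1],-ey[0]]);print("O",O,"ex",ex,"ey",ey)
def W(x,y,z): return np.r_[O[:2]+ex*x+ey*y,z]
for c,nm,hsv in((70,'green',((45,90,30),(80,255,255))),(-70,'blue',((105,120,30),(130,255,255)))):
  ctr=np.array([.0846,c/1000,.055]); bx=np.array([.866,0,.5]); bz=np.array([-.5,0,.866]); by=np.array([0,1,0])
  for k in(("side","top")):
    pts=[]
    for h in (.058,.028):
     for a,b in((-.012,-.045),(-.012,.045),(.012,.045),(.012,-.045)):
      pts.append(proj(k,W(*(ctr+a*bx+b*by+h*bz)))[0])
    im=cv2.imread(f"pics/{k}0.png");m=cv2.inRange(cv2.cvtColor(im,cv2.COLOR_BGR2HSV),*hsv)
    n,lab,st,ce=cv2.connectedComponentsWithStats(m)
    hull=cv2.convexHull(np.array(pts,np.float32))[:,0]
    mm=cv2.moments(cv2.convexHull(np.array(pts,np.float32)));
    pc=(mm['m10']/mm['m00'],mm['m01']/mm['m00'])
    j=min((i for i in range(1,n) if st[i,4]>40),key=lambda i:np.hypot(*(ce[i]-pc)))
    print(nm,k,"pred centroid",pc,"area",mm['m00'],"bbox",hull.min(0),hull.max(0),"seen",ce[j],st[j])
E
```

```text
[ 0.7168 -0.108   0.0141] 0.0001814276682752388 [ 0.4133 -0.147   0.0104] 0.0028809461439303274 0.3060100820174226
[ 0.7173 -0.108   0.012 ] [ 0.4122 -0.1478  0.012 ] 0.30769080511170394
[ 0.7195 -0.1105  0.012 ] [ 0.4127 -0.1441  0.012 ]
O [ 0.5651 -0.1275  0.    ] ex [ 0.1274 -0.9919] ey [0.9919 0.1274]
green side pred centroid (259.59462021829495, 168.1750784147692) area 186.44769799069036 bbox [248.0594 160.4232] [270.9806 176.0102] seen [259.1259 167.2222] [249 161  21  13 135]
green top pred centroid (284.2717528098349, 161.39103049098995) area 199.10562043637037 bbox [278.4955 149.3145] [290.0829 173.3116] seen [283.5537 160.9887] [279 150  10  23 177]
blue side pred centroid (287.9150629175745, 179.0582933716042) area 206.57962667872198 bbox [275.772  170.8936] [299.8904 187.3122] seen [287.7049 176.4754] [278 172  19  10  61]
blue top pred centroid (288.99264316950405, 196.23268407102438) area 199.90426324913278 bbox [283.1772 184.3983] [294.8435 208.0822] seen [288.5389 196.0944] [284 185  10  23 180]
```

```bash
cat >> h.py <<'E'
from scipy.spatial.transform import Rotation as Ro
from plant import sense
np.set_printoptions(precision=4,suppress=True)
H=np.array([.580,.170,.0505]); PSI=-.095
CX=np.array([np.cos(PSI),np.sin(PSI),0]); CY=np.array([-np.sin(PSI),np.cos(PSI),0])
def bar(th): return H+CX*(-.188*np.cos(th)+.022*np.sin(th))+np.array([0,0,.188*np.sin(th)+.022*np.cos(th)])
def Rt(ydir,zdir):
    z=np.array(zdir,float);z/=np.linalg.norm(z); y=np.array(ydir,float);y-=z*(y@z);y/=np.linalg.norm(y)
    return np.c_[np.cross(y,z),y,z]
def cur():
    s=sense(); q=s["tcp_rot"]; return s["tool_pos"],Ro.from_quat([q[1],q[2],q[3],q[0]]).as_matrix(),s
def go(p,R=None):
    p0,R0,s=cur(); R=R0 if R is None else R
    return np.r_[R0.T@(np.array(p)-p0)*100, Ro.from_matrix(R0.T@R).as_rotvec()]
E
python3 - <<'E'
from h import *
b=bar(.195);print(b)
p=b+[0,0,-.019]; p[2]=.20
print(go(p,Rt(CX,[0,0,-1])), bar(1.7))
E
```

```text
[0.4006 0.1871 0.1085]
[-28.014  -28.2529   0.5226  -0.0009   0.0008   1.218 ] [0.6258 0.1656 0.2341]
```

apply_moves(steps=[[[-2.8,-2.8,0.5,0,0,0.12,3],[-5.6,-5.6,0.5,0,0,0.24,3],[-8.4,-8.4,0.5,0,0,0.36,3],[-11.2,-11.3,0.5,0,0,0.48,3],[-14,-14.1,0.5,0,0,0.6,3],[-16.8,-16.9,0.5,0,0,0.72,3],[-19.6,-19.7,0.5,0,0,0.84,3],[-22.4,-22.6,0.5,0,0,0.96,3],[-25.2,-25.4,0.5,0,0,1.09,3],[-28,-28.3,0.5,0,0,1.218,3]]], force=20)

```text
clock: 0.93
tool_pos: [0.4005, 0.1852, 0.2005]
tcp_rot: [-0.0, 0.739, 0.674, 0.0]
wrist_force: [1.3, 1.2, 0.1]
gripper_width: 0.339
```

apply_moves(steps=[[[0,0,0,0,0,0,3],[0,0,0,0,0,0,3]]])

```text
clock: 1.1
tool_pos: [0.4009, 0.1854, 0.2005]
tcp_rot: [-0.0, 0.738, 0.674, 0.0]
wrist_force: [0.3, 1.4, 0.3]
gripper_width: 0.321
```

```bash
python3 - <<'E'
from h import *
from plant import camera
p,R,s=cur();print(s)
b=bar(.195);print(go(b-[0,0,.017],Rt(CX,[0,0,-1])))
for k in("side","top"): cv2.imwrite(f"pics/{k}1.png",camera(k)[:,:,::-1])
crop("pics/top1.png",155,150,285,245,5,"pics/tc3.png")
crop("pics/side1.png",160,150,280,250,6,"pics/sc3.png")
E
```

```text
{'clock': 1.1, 'q': array([-0.8479,  0.0888,  0.3662,  2.0624, -0.0379,  0.9965, -0.5532]), 'qd': array([-0.0348,  0.0149, -0.0488, -0.0135, -0.0066, -0.0017,  0.0104]), 'joint_efforts': array([  3.5666, -47.201 ,   4.9699, -39.1443,   0.2858,   0.0288,
        -0.3681]), 'tool_pos': array([0.4009, 0.1854, 0.2005]), 'tcp_rot': array([-0.    ,  0.7385,  0.6743,  0.    ]), 'wrist_force': array([0.3064, 1.4249, 0.2645]), 'torque': array([-0.0471,  0.117 ,  0.0132]), 'gripper_width': 0.32132219694245917}
[ 0.1674 -0.0424 10.9039  0.0001 -0.0001  0.0042]
```

View pics/sc3.png

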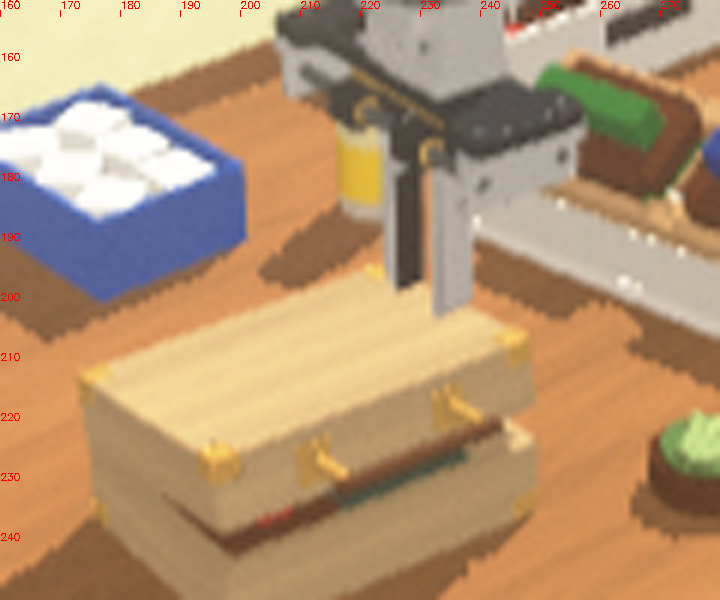

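View pics/tc3.png

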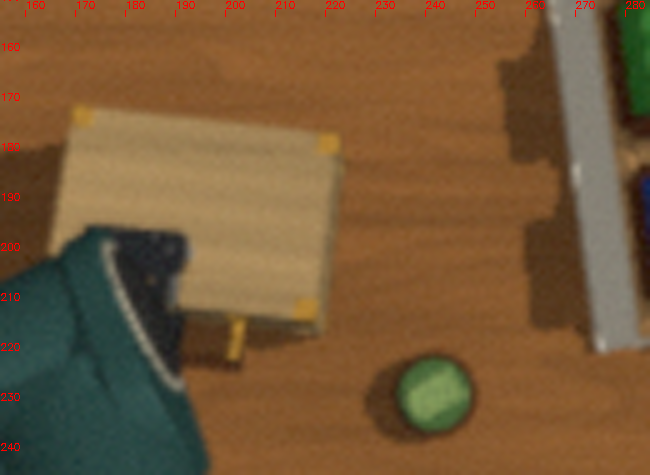

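The gripper is above the bar. In the side view its fingertips are around (227,199) and (236,203). I'll check the calibration against the TCP and then go down.

```bash
python3 - <<'E'
from h import *
p,R,s=cur()
for a in(-.015,-.028,.015,.028): print(proj("side",p+R[:,1]*a))
for t in(.17,.195,.22):print(proj("side",[bar(t)-CY*.053,bar(t)+CY*.041,bar(t)-CY*.041]).ravel(),proj("top",[bar(t)-CY*.053,bar(t)+CY*.041,bar(t)-.041*CY]).ravel())
E
```

```text
[[232.7818 202.4634]]
[[235.2888 204.2138]]
[[227.1072 198.5015]]
[[224.6951 196.8174]]
[243.5788 220.4866 220.0869 230.3694 240.6653 221.7123] [203.6136 223.9223 179.4934 221.5533 200.5343 223.6198]
[243.3286 219.1553 219.8073 229.0021 240.4115 220.3764] [203.5154 223.5579 179.3227 221.1818 200.4267 223.2545]
[243.0572 217.8157 219.5073 227.6255 240.1367 219.0323] [203.4208 223.1621 179.1561 220.779  200.3229 222.8579]
```

apply_moves(steps=[[[0.15,0,2,0,0,0,3],[0.15,0,4,0,0,0,3],[0.15,0,6,0,0,0,3],[0.15,0,7.5,0,0,0,3],[0.15,0,8.8,0,0,0,3],[0.15,0,9.8,0,0,0,3],[0.15,0,10.5,0,0,0,3],[0.15,0,11,0,0,0,3],[0.15,0,11,0,0,0,3]]])

```text
clock: 1.95
tool_pos: [0.4002, 0.1887, 0.0898]
tcp_rot: [-0.0, 0.737, 0.676, -0.001]
wrist_force: [-0.4, -0.9, -0.4]
gripper_width: 0.318
```

```bash
python3 - <<'E'
from h import *
from plant import camera
p,R,s=cur();print(p,s['wrist_force'],s['torque'])
cv2.imwrite("pics/side2.png",camera("side")[:,:,::-1])
crop("pics/side2.png",180,170,280,245,8,"pics/sc4.png")
E
```

```text
[0.4002 0.1887 0.0898] [-0.3665 -0.8567 -0.4285] [-0.1131  0.0894  0.0254]
```

View pics/sc4.png

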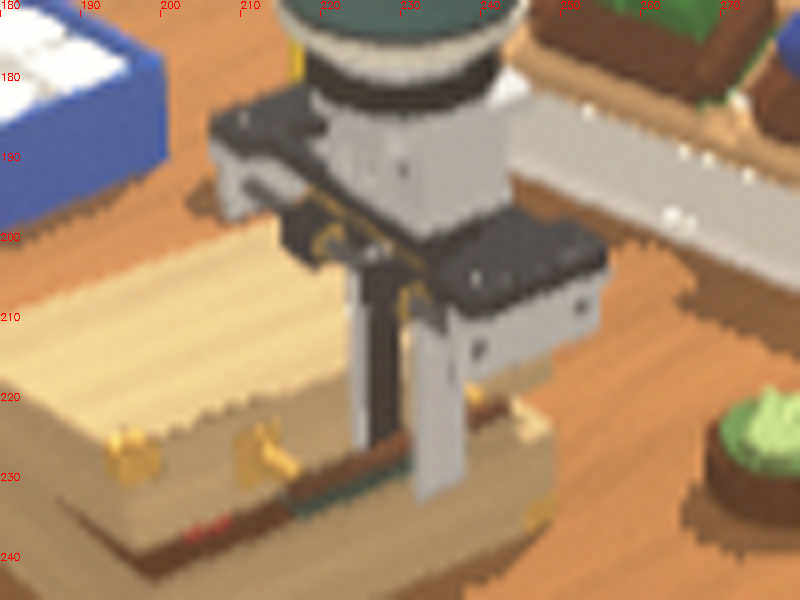

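The bar at (229,226) lies between the two fingers. I close on it.

apply_moves(steps=[[[0,0,0,0,0,0,0],[0,0,0,0,0,0,0],[0,0,0,0,0,0,0],[0,0,0,0,0,0,0]]], force=20)

```text
clock: 2.33
tool_pos: [0.406, 0.1884, 0.0921]
tcp_rot: [0.003, 0.738, 0.675, 0.005]
wrist_force: [25.5, -6.1, -11.2]
gripper_width: 0.097
```

```bash
python3 - <<'E'
from h import *
p,R,s=cur();print(p,s['wrist_force'],s['gripper_width']*.094,s['q'])
p0=bar(.195)
for t in(.195,.3,.4,.5,.6,.7,.8,.9,1.,1.1,1.2,1.3,1.4,1.5,1.6,1.65,1.7):
    print(t,R.T@(bar(t)-p0)*100)
E
```

```text
[0.406  0.1884 0.0921] [ 25.4571  -6.1463 -11.1834] 0.00909883369639398 [-0.8121  0.2684  0.3475  2.1583 -0.1322  0.7242 -0.4665]
0.195 [0. 0. 0.]
0.3 [ 0.0012  0.7263 -1.849 ]
0.4 [ 0.0009  1.5947 -3.53  ]
0.5 [-0.0006  2.6265 -5.116 ]
0.6 [-0.0034  3.8114 -6.591 ]
0.7 [-0.0075  5.1378 -7.9403]
0.8 [-0.0129  6.5921 -9.1505]
0.9 [ -0.0194   8.1601 -10.2094]
1.0 [ -0.027    9.8259 -11.1066]
1.1 [ -0.0356  11.5729 -11.8329]
1.2 [ -0.0452  13.3838 -12.3812]
1.3 [ -0.0556  15.2403 -12.7459]
1.4 [ -0.0668  17.1239 -12.9235]
1.5 [ -0.0786  19.0159 -12.9122]
1.6 [ -0.0909  20.8973 -12.712 ]
1.65 [ -0.0972  21.8281 -12.5417]
1.7 [ -0.1036  22.7493 -12.325 ]
```

apply_moves(steps=[[[0,0.4,-0.2,0,0,0,0],[0,0.7,-0.2,0,0,0,0],[0,0.7,-0.2,0,0,0,0]]])

```text
clock: 2.58
tool_pos: [0.4064, 0.1883, 0.0925]
tcp_rot: [-0.001, 0.737, 0.676, -0.001]
wrist_force: [-8.5, 1.9, 2.4]
gripper_width: 0.101
```

```bash
python3 - <<'E'
from h import *
p,R,s=cur();print(p,s['wrist_force'],s['torque'],s['gripper_width']*.094)
E
```

```text
[0.4064 0.1883 0.0925] [-8.4689  1.9225  2.3672] [ 0.6302  2.0667 -0.1057] 0.00952834227457131
```

```bash
sed -i 's/H=np.array.*/H=np.array([.585,.171,.0505])/' h.py; python3 - <<'E'
from h import *
p,R,s=cur();R=Rt(CX,[0,0,-1]);p0=bar(.195)
for t in np.arange(.22,.68,.05): print(round(t,2),R.T@(bar(t)-p0)*100)
E
```

```text
Traceback (most recent call last):
  File "h.py", line 27, in <module>
    CX=np.array([np.cos(PSI),np.sin(PSI),0]); CY=np.array([-np.sin(PSI),np.cos(PSI),0])
                        ^^^
NameError: name 'PSI' is not defined
```

```bash
sed -i 's/^H=np.array.*/H=np.array([.585,.171,.0505]); PSI=-.095/' h.py; python3 - <<'E'
from h import *
R=Rt(CX,[0,0,-1]);p0=bar(.195)
for t in np.arange(.22,.68,.05): print(round(t,2),R.T@(bar(t)-p0)*100)
E
```

```text
0.22 [-0.      0.1506 -0.4486]
0.27 [-0.      0.4853 -1.3337]
0.32 [ 0.      0.8638 -2.2011]
0.37 [-0.      1.2852 -3.0484]
0.42 [-0.      1.7484 -3.8736]
0.47 [-0.      2.2523 -4.6746]
0.52 [-0.      2.7955 -5.4494]
0.57 [-0.      3.3769 -6.1961]
0.62 [-0.      3.9948 -6.9129]
0.67 [-0.      4.6477 -7.5978]
```

apply_moves(steps=[[[0,0.0,-0.45,0,0,0,0],[0,0.3,-1.3,0,0,0,0],[0,0.7,-2.2,0,0,0,0],[0,1.1,-3.05,0,0,0,0]]])

```text
clock: 2.92
tool_pos: [0.4178, 0.1869, 0.1238]
tcp_rot: [-0.001, 0.737, 0.676, -0.001]
wrist_force: [-6.4, 1.4, -1.0]
gripper_width: 0.099
```

```bash
python3 - <<'E'
from h import *
from plant import camera
p,R,s=cur();print(p,s['wrist_force'],s['torque'],s['gripper_width']*.094)
cv2.imwrite("pics/side3.png",camera("side")[:,:,::-1])
crop("pics/side3.png",180,150,280,245,6,"pics/sc5.png")
E
```

```text
[0.4178 0.1869 0.1238] [-6.3963  1.3595 -0.9939] [ 0.4579  1.8035 -0.0748] 0.009266497651114276
```

View pics/sc5.png

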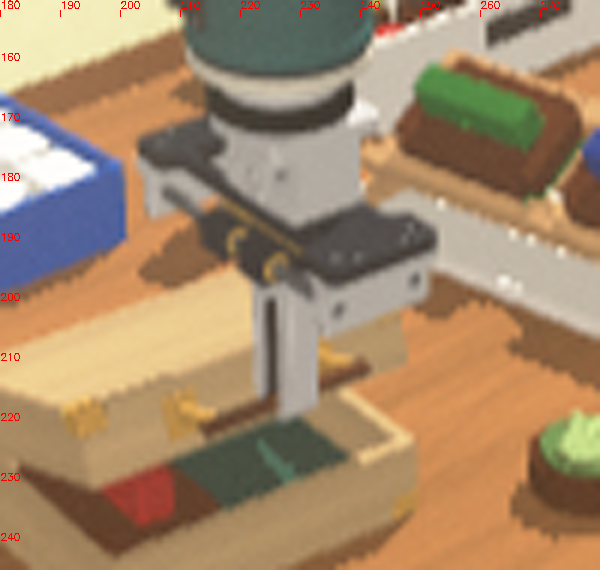

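The lid is following: the bar is between the fingers at (228,217) and the felt bed is now visible. I carry on along the arc.

```bash
python3 - <<'E'
from h import *
R=Rt(CX,[0,0,-1]);p0=bar(.37)
for t in np.arange(.43,.98,.06): print(round(t,2),R.T@(bar(t)-p0)*100)
p0=bar(.97);print()
for t in np.arange(1.03,1.7,.06): print(round(t,2),R.T@(bar(t)-p0)*100)
E
```

```text
0.43 [-0.      0.5608 -0.9874]
0.49 [ 0.      1.1797 -1.9394]
0.55 [ 0.      1.8547 -2.8526]
0.61 [-0.      2.5831 -3.7236]
0.67 [ 0.      3.3625 -4.5495]
0.73 [ 0.     4.19  -5.327]
0.79 [-0.      5.0627 -6.0536]
0.85 [ 0.      5.9773 -6.7265]
0.91 [ 0.      6.9307 -7.3434]
0.97 [ 0.      7.9193 -7.902 ]

1.03 [-0.      1.0203 -0.4983]
1.09 [-0.      2.0687 -0.9345]
1.15 [ 0.      3.1414 -1.3071]
1.21 [-0.      4.2345 -1.6147]
1.27 [-0.      5.344  -1.8562]
1.33 [ 0.      6.4661 -2.0307]
1.39 [-0.      7.5965 -2.1377]
1.45 [ 0.      8.7314 -2.1766]
1.51 [-0.      9.8666 -2.1474]
1.57 [ 0.     10.9979 -2.0502]
1.63 [ 0.     12.1214 -1.8854]
1.69 [ 0.     13.233  -1.6535]
```

apply_moves(steps=[[[0,0.55,-1.0,0,0,0,0],[0,1.15,-1.95,0,0,0,0],[0,1.8,-2.85,0,0,0,0],[0,2.5,-3.7,0,0,0,0],[0,3.3,-4.55,0,0,0,0],[0,4.1,-5.3,0,0,0,0],[0,5.0,-6.05,0,0,0,0],[0,5.9,-6.7,0,0,0,0],[0,6.85,-7.3,0,0,0,0],[0,7.85,-7.9,0,0,0,0]]])

```text
clock: 3.8
tool_pos: [0.4957, 0.1806, 0.2043]
tcp_rot: [-0.001, 0.737, 0.676, -0.001]
wrist_force: [-16.7, -1.3, 23.5]
gripper_width: 0.102
```

```bash
python3 - <<'E'
from h import *
from plant import camera
p,R,s=cur();print(p,s['wrist_force'],s['torque'],s['gripper_width']*.094)
cv2.imwrite("pics/side4.png",camera("side")[:,:,::-1])
crop("pics/side4.png",180,120,280,245,5,"pics/sc6.png")
E
```

```text
[0.4957 0.1806 0.2043] [-16.741   -1.3281  23.4663] [-0.2547  4.2736 -0.1079] 0.009569424604849809
```

View pics/sc6.png

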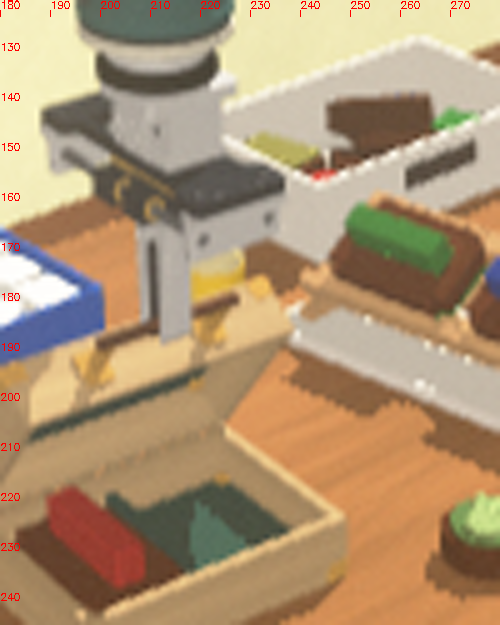

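apply_moves(steps=[[[0,-0.15,-0.25,0,0,0,0],[0,-0.3,-0.5,0,0,0,0],[0,-0.3,-0.5,0,0,0,0]]])

```text
clock: 4.1
tool_pos: [0.4949, 0.1793, 0.2073]
tcp_rot: [0.001, 0.738, 0.675, 0.0]
wrist_force: [12.1, -1.4, -17.5]
gripper_width: 0.099
```

```bash
python3 - <<'E'
from h import *
p,R,s=cur();print(p,s['wrist_force'],s['torque'],s['gripper_width']*.094)
E
```

```text
[0.4949 0.1793 0.2073] [ 12.1257  -1.4073 -17.5491] [-0.5416 -2.812  -0.0959] 0.009302683001019841
```

```bash
python3 - <<'E'
from h import *
R=Rt(CX,[0,0,-1]);c=np.array([.4934,.1795,.2095])
for t in list(np.arange(.97,1.7,.07))+[1.7]: print(round(t,2),R.T@(bar(t)-[0,0,.013]-c)*100)
E
```

```text
0.97 [0.0227 0.3864 0.4485]
1.04 [ 0.0227  1.5797 -0.1269]
1.11 [ 0.0227  2.8102 -0.6174]
1.18 [ 0.0227  4.0721 -1.0206]
1.25 [ 0.0227  5.359  -1.3346]
1.32 [ 0.0227  6.6648 -1.5578]
1.39 [ 0.0227  7.983  -1.6892]
1.46 [ 0.0227  9.3071 -1.728 ]
1.53 [ 0.0227 10.6307 -1.6741]
1.6 [ 0.0227 11.9473 -1.5277]
1.67 [ 0.0227 13.2505 -1.2897]
1.7 [ 0.0227 13.8033 -1.1598]
```

apply_moves(steps=[[[0,0.2,0.25,0,0,0,0],[0,0.8,-0.05,0,0,0,0],[0,1.4,-0.3,0,0,0,0],[0,2.0,-0.55,0,0,0,0],[0,2.65,-0.8,0,0,0,0],[0,3.3,-1.0,0,0,0,0],[0,3.95,-1.2,0,0,0,0],[0,4.6,-1.35,0,0,0,0],[0,5.25,-1.5,0,0,0,0]]], force=12)

```text
clock: 4.85
tool_pos: [0.5466, 0.1748, 0.2237]
tcp_rot: [0.0, 0.737, 0.675, 0.0]
wrist_force: [-5.8, -5.4, 10.6]
gripper_width: 0.1
```

```bash
python3 - <<'E'
from h import *
p,R,s=cur();print(p,s['wrist_force'],s['torque'],s['gripper_width']*.094)
R=Rt(CX,[0,0,-1])
for t in (1.2,1.25,1.3): print(R.T@(bar(t)-[0,0,.013]-p)*100)
E
```

```text
[0.5466 0.1748 0.2237] [-5.7941 -5.3653 10.5913] [-1.4067  1.3809 -0.1048] 0.009416658195324102
[-0.0114 -0.8989  0.2993]
[-0.0114  0.0226  0.0842]
[-0.0114  0.9538 -0.0845]
```

apply_moves(steps=[[[0,0.7,-0.25,0,0,0,0],[0,1.4,-0.35,0,0,0,0],[0,2.1,-0.42,0,0,0,0],[0,2.8,-0.46,0,0,0,0],[0,3.5,-0.5,0,0,0,0],[0,4.2,-0.5,0,0,0,0],[0,5.0,-0.47,0,0,0,0],[0,5.8,-0.4,0,0,0,0],[0,6.5,-0.3,0,0,0,0]]])

```text
clock: 5.6
tool_pos: [0.6116, 0.169, 0.2259]
tcp_rot: [0.001, 0.737, 0.675, -0.0]
wrist_force: [-2.4, -5.3, 4.1]
gripper_width: 0.102
```

```bash
python3 - <<'E'
from h import *
p,R,s=cur();print(p,s['wrist_force'],s['torque'],s['gripper_width']*.094,s['q'])
R=Rt(CX,[0,0,-1])
for t in (1.55,1.6,1.7): print(R.T@(bar(t)-[0,0,.013]-p)*100)
E
```

```text
[0.6116 0.169  0.2259] [-2.4293 -5.3373  4.0917] [-1.3428  0.617  -0.085 ] 0.00954175844075316 [-0.6178  0.4397  0.4088  1.5773 -0.1842  1.1629 -0.2583]
[-0.053  -0.8554  0.0011]
[-0.053   0.084   0.1151]
[-0.053  1.94   0.483]
```

Now at about 1.6 rad. I push slowly to the stop and watch the force.

apply_moves(steps=[[[0,0.5,0.07,0,0,0,0],[0,1.0,0.15,0,0,0,0],[0,1.4,0.2,0,0,0,0],[0,1.7,0.3,0,0,0,0]]])

```text
clock: 5.93
tool_pos: [0.6284, 0.1676, 0.2228]
tcp_rot: [0.001, 0.738, 0.675, -0.0]
wrist_force: [-0.8, -6.4, 4.6]
gripper_width: 0.103
```

apply_moves(steps=[[[0,0.2,0.05,0,0,0,0],[0,0.3,0.05,0,0,0,0]]])

```text
clock: 6.1
tool_pos: [0.6313, 0.1672, 0.2221]
tcp_rot: [0.001, 0.738, 0.675, -0.0]
wrist_force: [-2.2, -5.9, 1.1]
gripper_width: 0.101
```

apply_moves(steps=[[[0,0.2,0.05,0,0,0,0],[0,0.4,0.1,0,0,0,0],[0,0.4,0.1,0,0,0,0]]])

```text
clock: 6.35
tool_pos: [0.6338, 0.1676, 0.2212]
tcp_rot: [-0.001, 0.737, 0.676, -0.001]
wrist_force: [-13.0, -3.5, 9.8]
gripper_width: 0.104
```

```bash
python3 - <<'E'
from h import *
from plant import camera
p,R,s=cur();print(p,s['wrist_force'],s['torque'],s['gripper_width']*.094)
for k in("side","top"): cv2.imwrite(f"pics/{k}5.png",camera(k)[:,:,::-1])
crop("pics/side5.png",150,110,280,245,4,"pics/sc7.png")
crop("pics/top5.png",150,130,290,235,5,"pics/tc7.png")
E
```

```text
[0.6338 0.1676 0.2212] [-13.0474  -3.5133   9.7923] [-1.0183  3.0956 -0.0473] 0.009758891196632037
```

View pics/sc7.png

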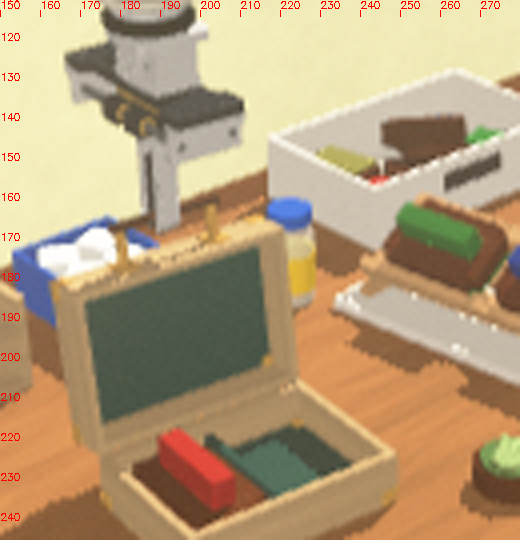

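View pics/tc7.png

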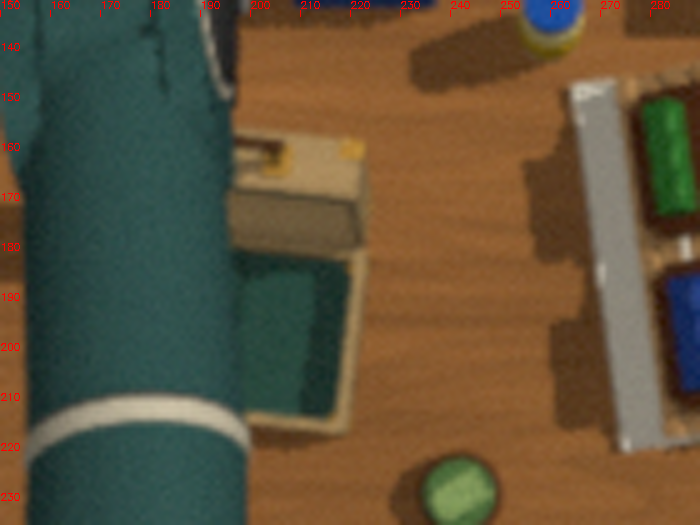

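The lid stands open with its bar against the stop; the force rises there. I release and rise.

apply_moves(steps=[[[0,-0.2,-0.1,0,0,0,0],[0,-0.2,-0.1,0,0,0,2.6],[0,-0.2,-0.1,0,0,0,2.6],[0,-0.2,-0.1,0,0,0,2.6],[0,-0.2,-2,0,0,0,2.6],[0,-0.2,-5,0,0,0,2.6],[0,-0.2,-8,0,0,0,2.6]]])

```text
clock: 7.03
tool_pos: [0.6324, 0.1684, 0.3011]
tcp_rot: [-0.0, 0.737, 0.676, -0.001]
wrist_force: [0.3, -0.1, 1.0]
gripper_width: 0.277
```

```bash
python3 - <<'E'
from h import *
d=np.array([.45,.45])
L,e1=tri((233.8,184.3)-d,(265.0,147.0)-d); R,e2=tri((294.5,211.0)-d,(274.7,219.8)-d); print(L,e1,R,e2)
O=(L+R)/2;O[2]=0
ey=(L-R)[:2];ey/=np.linalg.norm(ey);ex=np.array([ey[1],-ey[0]]);print("O",O,np.arctan2(ey[1],ey[0]))
def W(x,y,z): return np.r_[O[:2]+ex*x+ey*y,z]
bx=np.array([.866,0,.5]); bz=np.array([-.5,0,.866]); by=np.array([0,1,0])
ctr=np.array([.0846,.07,.055])
for k in("side","top"):
    pts=np.array([proj(k,W(*(ctr+a*bx+b*by+h*bz)))[0] for h in(.058,.028) for a in(-.012,.012) for b in(-.045,.045)],np.float32)
    mm=cv2.moments(cv2.convexHull(pts)); print(k,mm['m10']/mm['m00'],mm['m01']/mm['m00'],pts.min(0),pts.max(0))
# long axis angle of green in top via minAreaRect
im=cv2.imread("pics/top0.png");m=cv2.inRange(cv2.cvtColor(im,cv2.COLOR_BGR2HSV),(45,90,30),(80,255,255))
n,lab,st,ce=cv2.connectedComponentsWithStats(m)
j=min(range(1,n),key=lambda i:np.hypot(*(ce[i]-(284,161))));print(st[j],ce[j])
ys,xs=np.where(lab==j);print(cv2.fitLine(np.c_[xs,ys].astype(np.float32),2,0,.01,.01).ravel())
q=proj("top",[W(.0556,.025,.105),W(.0556,.115,.105)]);print((q[0]-q[1])/np.linalg.norm(q[0]-q[1]))
print("jar",onz("top",(258,133),.105))
E
```

```text
[ 0.718  -0.1062  0.0164] 0.0007747381722444996 [ 0.4148 -0.1453  0.0125] 0.002009786974034158
O [ 0.5664 -0.1258  0.    ] 0.12811225148702432
side 259.0432255534352 168.19514353569804 [247.5078 160.4435] [270.4294 176.03  ]
top 283.82358887575066 161.0501649580727 [278.0429 148.9714] [289.6392 172.9729]
[279 150  10  23 177] [283.5537 160.9887]
[  0.1391   0.9903 283.5537 160.9887]
[0.1342 0.991 ]
jar [ 0.7541 -0.0762  0.105 ]
```

```bash
cat >> h.py <<'E'
RO=np.array([.5664,-.1258,0]); ra=.128
REY=np.array([np.cos(ra),np.sin(ra),0]); REX=np.array([REY[1],-REY[0],0])
BX=REX*.866+np.array([0,0,.5]); BZ=-REX*.5+np.array([0,0,.866])
GC=RO+REX*.0846+REY*.07+np.array([0,0,.055])
RG=Rt(BX,-BZ)
E
python3 - <<'E'
from h import *
print("sil tri",tri((259.1,167.7),(283.55,161)),"model handle mid",GC+.043*BZ, "hover",GC+.133*BZ)
print("hover",go(GC+.133*BZ,RG))
R0=cur()[1]
Rm=Rt(REX,[0,0,-1]); print("A", go([.635,0.02,.30],Rm))
E
```

```text
sil tri (array([ 0.6432, -0.1785,  0.0951]), np.float64(0.001645997271914789)) model handle mid [ 0.6439 -0.1794  0.0922] hover [ 0.6381 -0.1348  0.1702]
hover [-30.1476   3.2153  13.111   -0.4406  -0.3532   1.3232]
A [-14.7597   1.5464   0.1209  -0.0005   0.0013   1.356 ]
```

apply_moves(steps=[[[-1.5,0.15,0,0,0,0.12,4.6],[-3,0.3,0,0,0,0.24,4.6],[-4.5,0.5,0,0,0,0.36,4.6],[-6,0.6,0,0,0,0.48,4.6],[-7.5,0.8,0,0,0,0.6,4.6],[-9,0.9,0,0,0,0.72,4.6],[-10.5,1.1,0,0,0,0.84,4.6],[-12,1.2,0,0,0,0.96,4.6],[-13.5,1.4,0,0,0,1.08,4.6],[-14.8,1.5,0,0,0,1.2,4.6]]])

```text
clock: 7.87
tool_pos: [0.635, 0.0187, 0.3008]
tcp_rot: [0.0, 0.99, 0.138, 0.0]
wrist_force: [1.0, 0.6, -0.0]
gripper_width: 0.492
```

```bash
python3 - <<'E'
from h import *
p,R,s=cur();print(p,s['q'])
print("hover",go(GC+.133*BZ,RG))
print("hover-far",go(GC+.20*BZ,RG))
E
```

```text
[0.635  0.0187 0.3008] [-0.575   0.4355  0.7033  1.4847 -0.2851  1.3252 -1.1417]
hover [-3.9159 14.8443 13.0599 -0.5225 -0.0398  0.1462]
hover-far [-3.4124 11.5329  7.2574 -0.5225 -0.0398  0.1462]
```

apply_moves(steps=[[[-0.6,2,0.8,-0.09,-0.01,0.02,4.6],[-1.2,4,1.8,-0.18,-0.01,0.05,4.6],[-1.8,6,3,-0.27,-0.02,0.08,4.6],[-2.5,8.5,4.8,-0.36,-0.03,0.1,4.6],[-3,10.5,6.2,-0.45,-0.03,0.13,4.6],[-3.4,11.8,7.6,-0.5225,-0.04,0.146,4.6],[-3.6,13,9.8,-0.5225,-0.04,0.146,4.6],[-3.9,14.8,13,-0.5225,-0.04,0.146,4.6],[-3.9,14.8,13,-0.5225,-0.04,0.146,4.6]]])

```text
clock: 8.62
tool_pos: [0.6365, -0.1357, 0.166]
tcp_rot: [0.259, 0.964, 0.065, 0.014]
wrist_force: [-0.3, -1.2, -0.8]
gripper_width: 0.49
```

```bash
python3 - <<'E'
from h import *
from plant import camera
p,R,s=cur();print(p,s['q'],s['wrist_force'])
print("grasp",go(GC+.033*BZ,RG))
for k in("side","top"): cv2.imwrite(f"pics/{k}6.png",camera(k)[:,:,::-1])
crop("pics/side6.png",200,100,330,220,4,"pics/sc8.png")
crop("pics/top6.png",150,120,320,235,4,"pics/tc8.png")
E
```

```text
[ 0.6365 -0.1357  0.166 ] [-0.707   0.6479  0.8627  1.7312  0.0553  0.8719 -1.4481] [-0.2805 -1.1554 -0.7624]
grasp [0.2119 0.1462 9.6023 0.0009 0.0036 0.0067]
```

View pics/sc8.png

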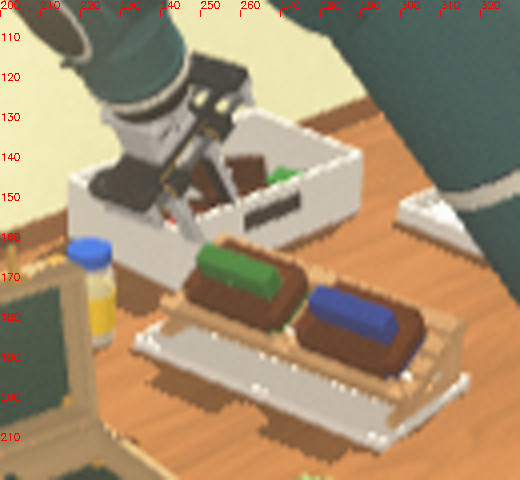

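View pics/tc8.png

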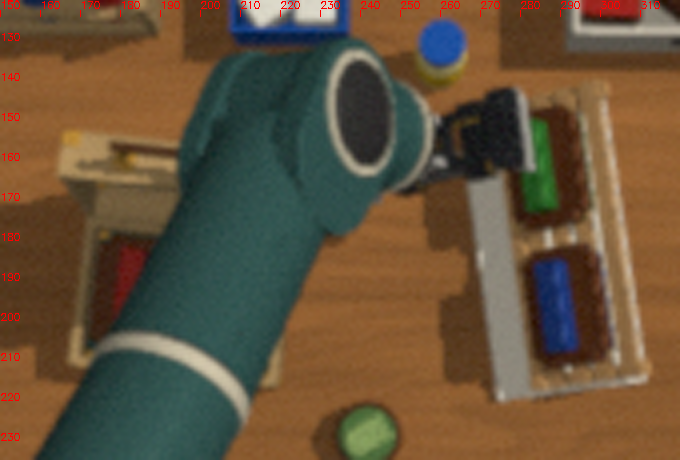

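apply_moves(steps=[[[0.2,0.15,1.5,0,0,0,4.6],[0.2,0.15,3,0,0,0,4.6],[0.2,0.15,4.5,0,0,0,4.6],[0.2,0.15,6,0,0,0,4.6],[0.2,0.15,7,0,0,0,4.6],[0.2,0.15,8,0,0,0,4.6],[0.2,0.15,8,0,0,0,4.6]]])

```text
clock: 9.3
tool_pos: [0.6461, -0.1745, 0.1014]
tcp_rot: [0.258, 0.964, 0.065, 0.017]
wrist_force: [-0.4, -0.1, 0.4]
gripper_width: 0.487
```

```bash
python3 - <<'E'
from h import *
from plant import camera
p,R,s=cur();print(p,s['q'],s['wrist_force'])
print("grasp",go(GC+.033*BZ,RG))
for k in("side","top"): cv2.imwrite(f"pics/{k}7.png",camera(k)[:,:,::-1])
crop("pics/side7.png",230,130,310,195,8,"pics/sc9.png")
crop("pics/top7.png",240,130,310,190,8,"pics/tc9.png")
E
```

```text
[ 0.6461 -0.1745  0.1014] [-0.5978  0.7397  0.8043  1.7476  0.0133  0.7362 -1.4139] [-0.4327 -0.0871  0.4179]
grasp [-0.2885 -0.0658  2.0247  0.     -0.0017  0.0056]
```

View pics/sc9.png

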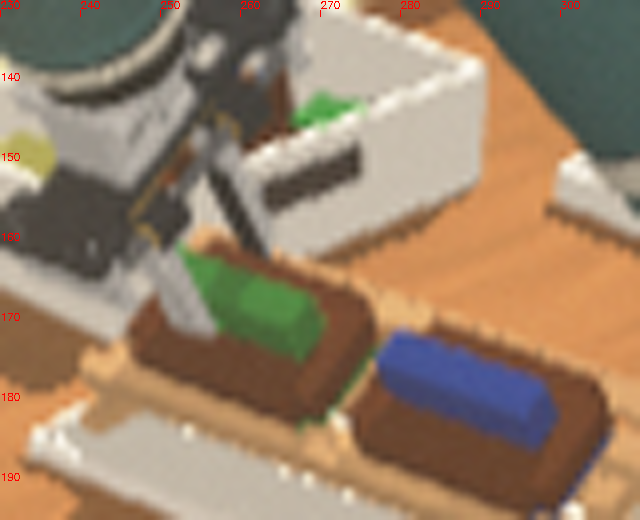

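View pics/tc9.png

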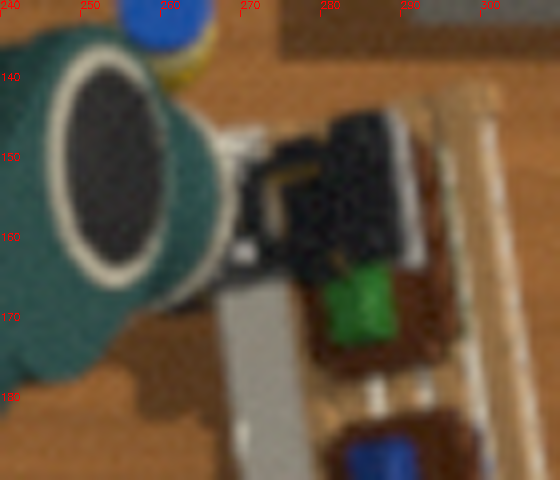

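```bash
python3 - <<'E'
from h import *
p,R,s=cur()
for a in(-.025,.025,-.037,.037): print(a,proj("side",p+R[:,1]*a),"x+-8",proj("side",p+R[:,1]*a+R[:,0]*.008),proj("side",p+R[:,1]*a-R[:,0]*.008))
for b in(-.045,0,.045): print(b,proj("side",[GC+BZ*.058+REY*b-BX*.012,GC+BZ*.058+REY*b+BX*.012]).ravel())
print(R[:,0],REY, (p-GC)@REY,(p-GC)@BX,(p-GC)@BZ)
E
```

```text
-0.025 [[254.1142 170.7614]] x+-8 [[252.5549 170.1599]] [[255.6805 171.3656]]
0.025 [[260.8977 161.4529]] x+-8 [[259.337  160.8773]] [[262.4653 162.031 ]]
-0.037 [[252.4682 173.0201]] x+-8 [[250.9093 172.4123]] [[254.0341 173.6307]]
0.037 [[262.508  159.2431]] x+-8 [[260.947  158.6736]] [[264.0759 159.8151]]
-0.045 [265.073  171.6154 268.3665 167.075 ]
0 [256.1854 168.1844 259.4746 163.7159]
0.045 [247.521  164.8396 250.8049 160.4407]
[ 0.991   0.1339 -0.0003] [0.9918 0.1277 0.    ] 0.0034168417420982547 0.0006877097351309647 0.054480763912241076
```

apply_moves(steps=[[[-0.2,-0.05,0.6,0,0,0,4.6],[-0.4,-0.05,1.2,0,0,0,4.6],[-0.45,-0.05,1.7,0,0,0,4.6],[-0.45,-0.05,1.9,0,0,0,4.6],[-0.45,-0.05,1.9,0,0,0,4.6]]])

```text
clock: 9.82
tool_pos: [0.6427, -0.1841, 0.0848]
tcp_rot: [0.258, 0.964, 0.065, 0.017]
wrist_force: [-0.6, -0.5, -0.1]
gripper_width: 0.487
```

```bash
python3 - <<'E'
from h import *
p,R,s=cur();print(p,s['wrist_force'])
print((p-GC)@REY,(p-GC)@BX,(p-GC)@BZ)
E
```

```text
[ 0.6427 -0.1841  0.0848] [-0.6232 -0.4551 -0.1025]
-0.0017980929206321103 0.00013788049274799687 0.034346607387795165
```

Aligned, with no contact. I close on the handle.

apply_moves(steps=[[[0,0,0,0,0,0,0],[0,0,0,0,0,0,0],[0,0,0,0,0,0,0],[0,0,0,0,0,0,0],[0,0,0,0,0,0,0]]], force=35)

```text
clock: 10.23
tool_pos: [0.6431, -0.1836, 0.0854]
tcp_rot: [0.258, 0.964, 0.065, 0.017]
wrist_force: [0.3, 0.9, 0.5]
gripper_width: 0.254
```

```bash
python3 - <<'E'
from h import *
p,R,s=cur();print(p,s['wrist_force'],s['torque'],s['gripper_width']*.094)
print((p-GC)@REY,(p-GC)@BX,(p-GC)@BZ)
E
```

```text
[ 0.6431 -0.1836  0.0854] [0.262  0.8603 0.514 ] [0.4116 0.2464 0.0086] 0.023842769554994685
-0.0012764617431004419 6.113093594521321e-05 0.03505672272734754
```

The opening is 23.8 mm, so it holds the 24 mm handle. I lift along the block's normal.

apply_moves(steps=[[[0,0,-0.4,0,0,0,0],[0,0,-1.0,0,0,0,0],[0,0,-2.0,0,0,0,0],[0,0,-3.2,0,0,0,0],[0,0,-4.5,0,0,0,0],[0,0,-6,0,0,0,0],[0,0,-7.5,0,0,0,0],[0,0,-9,0,0,0,0]]])

```text
clock: 10.9
tool_pos: [0.6371, -0.138, 0.1648]
tcp_rot: [0.258, 0.964, 0.065, 0.017]
wrist_force: [0.0, -0.1, -3.7]
gripper_width: 0.258
```

```bash
python3 - <<'E'
from h import *
from plant import camera
p,R,s=cur();print(p,s['wrist_force'],s['torque'],s['gripper_width']*.094)
for k in("side","top"): cv2.imwrite(f"pics/{k}8.png",camera(k)[:,:,::-1])
crop("pics/side8.png",220,110,320,205,6,"pics/sc10.png")
BED=H+CX*-.075+CY*-.0505; print("bed",BED)
RP=Rt(-CY,[0,0,-1])
print("over bed",go([BED[0],BED[1],.26],RP))
E
```

```text
[ 0.6371 -0.138   0.1648] [ 0.0486 -0.0904 -3.7477] [0.8505 0.2321 0.0214] 0.0242258554795699
bed [0.5055 0.1278 0.0505]
over bed [ -9.5254 -19.5882 -22.2124   0.5201  -0.0629   0.2254]
```

View pics/sc10.png

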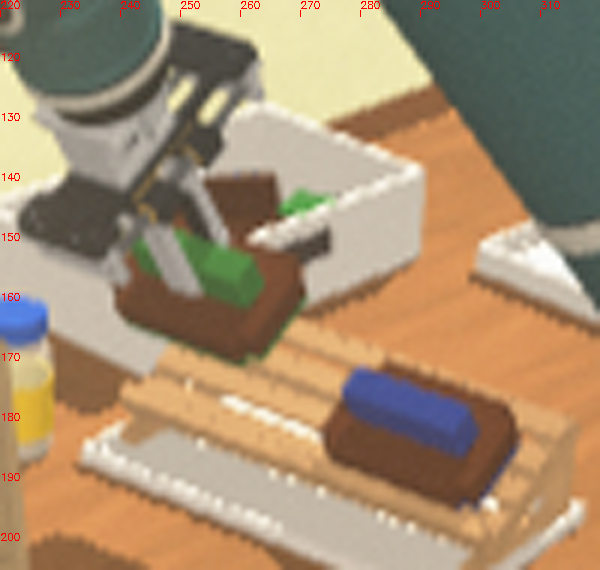

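```bash
python3 - <<'E'
from h import *
crop("pics/top8.png",155,140,235,230,7,"pics/tc10.png")
crop("pics/side8.png",165,195,260,260,8,"pics/sc11.png")
E
```

```text
(no output)
```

View pics/tc10.png

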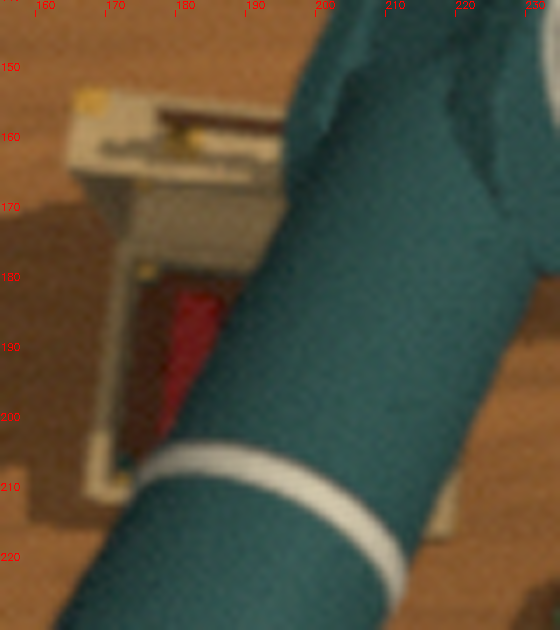

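View pics/sc11.png

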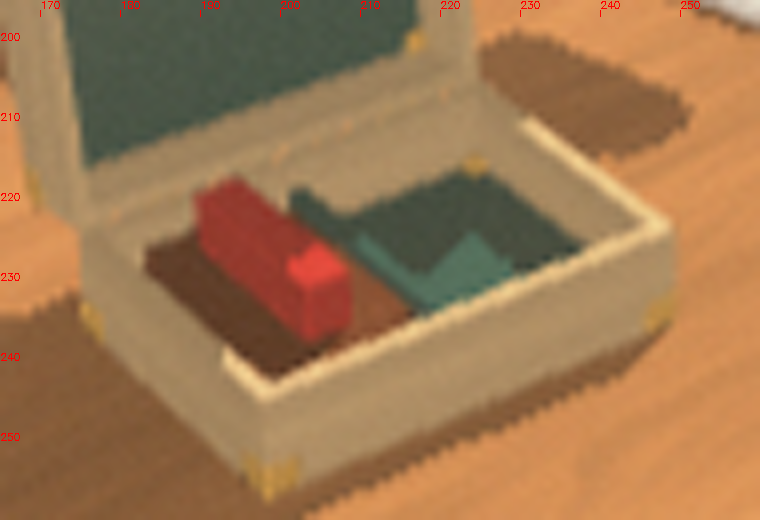

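```bash
python3 - <<'E'
from h import *
fl,e=tri((197.7,244.5),(166.7,211.0)); fr,e2=tri((248.0,223.2),(219.1,215.9)); print(fl,e,fr,e2,np.linalg.norm(fl-fr))
a,b=onz("side",(197.7,244.5),.05),onz("side",(248,223.2),.05); c,d=onz("top",(166.7,211),.05),onz("top",(219.1,215.9),.05)
print(a,b,c,d)
print("model",H-CX*.15+CY*.105,H-CX*.15-CY*.105)
# side back-right top corner z=.05 & top rear right (361,250)/5
print("br top",onz("top",(150+366/5-.45,130+245/5-.45),.05),"model",H-CY*.105)
v=(c-d+a-b+fl-fr);print("psi",np.arctan2(-v[0],v[1]))
E
```

```text
[0.4453 0.2885 0.0556] 0.001091208979832257 [0.4279 0.08   0.0512] 0.0034071436650002208 0.20929133806025266
[0.4509 0.2838 0.05  ] [0.4306 0.0798 0.05  ] [0.4459 0.2902 0.05  ] [0.4267 0.0789 0.05  ]
model [0.4456 0.2898 0.0505] [0.4257 0.0807 0.0505]
br top [0.5784 0.0657 0.05  ] model [0.575  0.0665 0.0505]
psi -0.09085239697052888
```

```bash
sed -i 's/^H=np.array.*/H=np.array([.586,.170,.0505]); PSI=-.093/' h.py; cat >> h.py <<'E'
BED=H+CX*-.075+CY*-.0505
RP=Rt(-CY,[0,0,-1])
E
python3 - <<'E'
from h import *
print(BED,go([BED[0],BED[1],.20],RP))
E
```

```text
[0.5066 0.1267 0.0505] [ -9.4487 -22.4716 -16.9488   0.5201  -0.0624   0.2235]
```

```bash
python3 - <<'E'
from h import *
print(go([.52,-.08,.2],Rt(-CY-.2*CX*0,[0,0,-1])));print(go([.50,0.02,.2],RP))
E
```

```text
[-10.9344  -4.5706  -6.6381   0.5201  -0.0624   0.2235]
[-11.5563 -13.3894 -11.7216   0.5201  -0.0624   0.2235]
```

apply_moves(steps=[[[-1.5,-0.7,-1.2,0.06,-0.01,0.02,0],[-3.5,-1.4,-2.4,0.13,-0.01,0.05,0],[-5.5,-2.3,-3.6,0.2,-0.02,0.08,0],[-7.5,-3.2,-4.8,0.28,-0.03,0.12,0],[-9.4,-3.9,-5.7,0.36,-0.04,0.15,0],[-10.9,-4.6,-6.6,0.44,-0.05,0.18,0],[-11.2,-7,-8,0.52,-0.062,0.2235,0],[-11.4,-10,-9.7,0.52,-0.062,0.2235,0],[-11.6,-13.4,-11.7,0.52,-0.062,0.2235,0],[-11.6,-13.4,-11.7,0.52,-0.062,0.2235,0]]])

```text
clock: 11.83
tool_pos: [0.4975, 0.0247, 0.1972]
tcp_rot: [-0.0, 0.999, -0.044, -0.002]
wrist_force: [0.7, 1.9, -3.8]
gripper_width: 0.251
```

```bash
python3 - <<'E'
from h import *
p,R,s=cur();print(p,s['q'],s['wrist_force'],s['gripper_width'])
print(BED,go([BED[0],BED[1],.20],RP))
E
```

```text
[0.4975 0.0247 0.1972] [-0.7765  0.2552  0.777   1.9493 -0.2099  1.0222 -1.5644] [ 0.6944  1.8759 -3.7514] 0.2512849538476434
[0.5066 0.1267 0.0505] [  0.0009 -10.2384  -0.2741  -0.0004   0.004    0.004 ]
```

apply_moves(steps=[[[0,-2,-0.1,0,0,0,0],[0,-4.5,-0.2,0,0,0,0],[0,-7,-0.2,0,0.002,0.004,0],[0,-9,-0.2,0,0.004,0.004,0],[0,-10.2,-0.2,0,0.004,0.004,0],[0,-10.2,-0.2,0,0.004,0.004,0]]])

```text
clock: 12.33
tool_pos: [0.5083, 0.1222, 0.1991]
tcp_rot: [0.001, 0.999, -0.048, 0.0]
wrist_force: [-0.2, 0.2, -3.1]
gripper_width: 0.255
```

```bash
python3 - <<'E'
from h import *
from plant import camera
p,R,s=cur();print(p,s['wrist_force'],s['torque'])
print(go([BED[0],BED[1],.12],RP))
for k in("side","top"): cv2.imwrite(f"pics/{k}9.png",camera(k)[:,:,::-1])
crop("pics/side9.png",170,140,270,260,6,"pics/sc12.png")
crop("pics/top9.png",155,130,255,225,6,"pics/tc12.png")
E
```

```text
[0.5083 0.1222 0.1991] [-0.2051  0.1589 -3.1175] [-0.0042  0.1903 -0.0312]
[-0.2173 -0.4493  7.909   0.0018 -0.001  -0.003 ]
```

View pics/sc12.png

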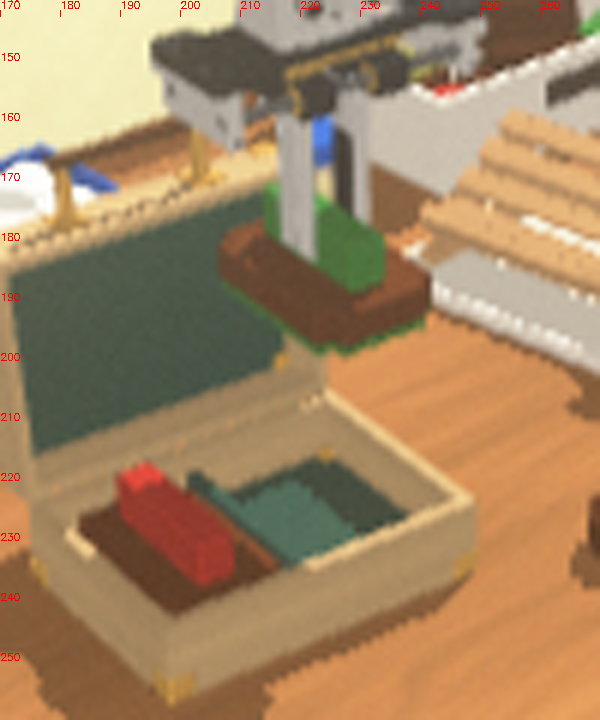

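View pics/tc12.png

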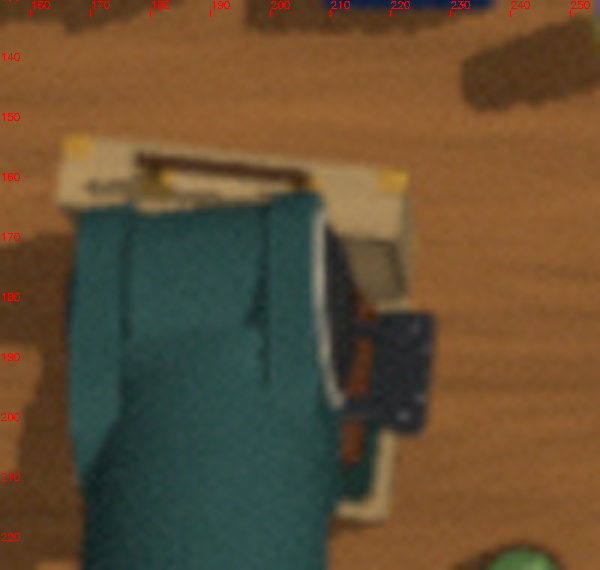

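```bash
python3 - <<'E'
from h import *
p,R,s=cur(); X=-R[:,0] if R[0,0]<0 else R[:,0]; Y=np.cross([0,0,1],X)
c=p-[0,0,.035]
for h,hw,hl in((.058,.012,.045),(.028,.012,.045),(.028,.04,.06),(0,.04,.06)):
    print(h,{(a,b):proj("side",c+X*a*hl+Y*b*hw+[0,0,h])[0].round(1) for a in(-1,1) for b in(-1,1)})
E
```

```text
0.058 {(-1, -1): array([234.8, 179.4]), (-1, 1): array([228.8, 181.5]), (1, -1): array([219.3, 169.2]), (1, 1): array([213.4, 171.1])}
0.028 {(-1, -1): array([234.8, 187.3]), (-1, 1): array([228.9, 189.5]), (1, -1): array([219.5, 176.9]), (1, 1): array([213.7, 178.9])}
0.028 {(-1, -1): array([244.3, 186.6]), (-1, 1): array([224.6, 193.9]), (1, -1): array([223.7, 172.9]), (1, 1): array([204.4, 179.5])}
0 {(-1, -1): array([244.3, 193.9]), (-1, 1): array([224.7, 201.3]), (1, -1): array([223.8, 180. ]), (1, 1): array([204.7, 186.6])}
```

```bash
python3 - <<'E'
from h import *
crop("pics/side9.png",200,163,250,203,14,"pics/sc13.png")
E
```

```text
(no output)
```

View pics/sc13.png

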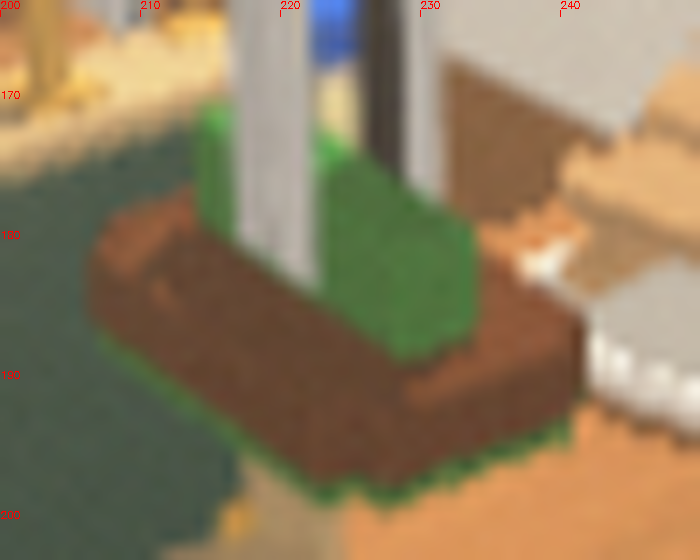

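apply_moves(steps=[[[-0.1,-0.2,1,0,0,0,0],[-0.2,-0.45,2.5,0,0,0,0],[-0.2,-0.45,4.5,0,0,0,0],[-0.2,-0.45,6.5,0,0,0,0],[-0.2,-0.45,8.5,0,0,0,0],[-0.2,-0.45,10,0,0,0,0],[-0.2,-0.45,10.8,0,0,0,0],[-0.2,-0.45,10.8,0,0,0,0]]])

```text
clock: 13.1
tool_pos: [0.5061, 0.1231, 0.0898]
tcp_rot: [0.002, 0.999, -0.05, -0.0]
wrist_force: [-0.1, -0.0, -4.1]
gripper_width: 0.251
```

```bash
python3 - <<'E'
from h import *
from plant import camera
p,R,s=cur();print(p,s['wrist_force'],s['torque'])
print(go([BED[0],BED[1],.047],RP))
for k in("side","top"): cv2.imwrite(f"pics/{k}10.png",camera(k)[:,:,::-1])
crop("pics/side10.png",170,170,260,260,7,"pics/sc14.png")
crop("pics/top10.png",185,150,245,225,8,"pics/tc14.png")
E
```

```text
[0.5061 0.1231 0.0898] [-0.1311 -0.0045 -4.0748] [0.0175 0.2272 0.0066]
[ 0.0183 -0.3724  4.2768  0.0034  0.0008 -0.0075]
```

View pics/sc14.png

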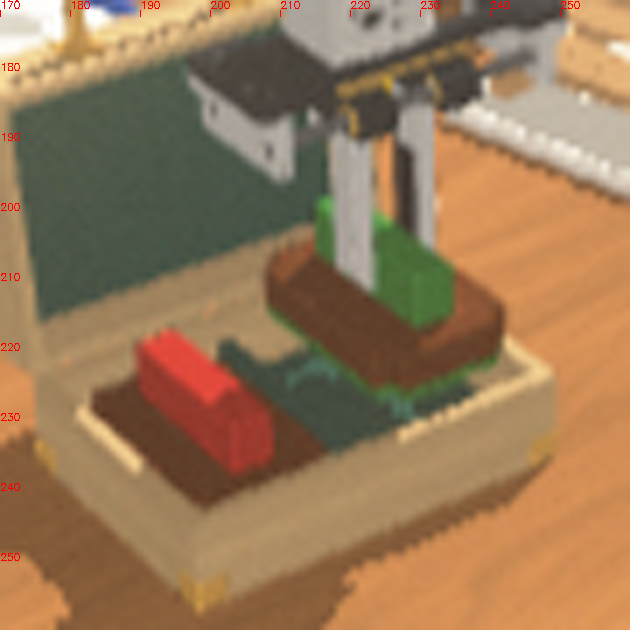

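View pics/tc14.png

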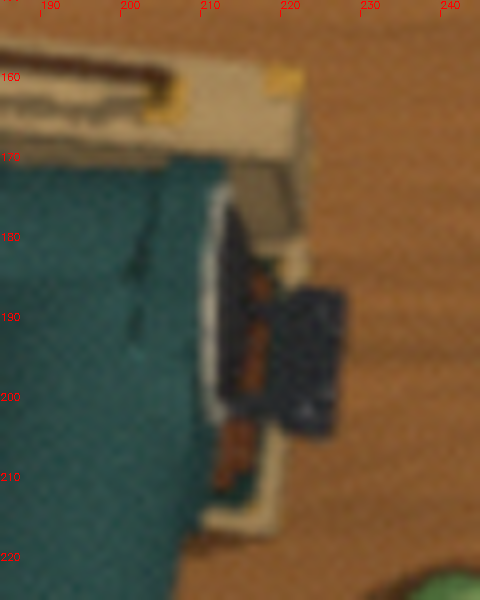

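apply_moves(steps=[[[0,-0.2,0,0.003,0,-0.007,0],[0,-0.4,0,0.003,0,-0.007,0],[0,-0.4,0.8,0.003,0,-0.007,0],[0,-0.4,1.5,0.003,0,-0.007,0],[0,-0.4,2.2,0.003,0,-0.007,0],[0,-0.4,2.8,0.003,0,-0.007,0],[0,-0.4,2.8,0.003,0,-0.007,0]]])

```text
clock: 13.78
tool_pos: [0.5067, 0.128, 0.062]
tcp_rot: [-0.0, 0.999, -0.046, -0.0]
wrist_force: [-0.3, 0.3, -3.7]
gripper_width: 0.251
```

```bash
python3 - <<'E'
from h import *
from plant import camera
p,R,s=cur();print(p,s['wrist_force'],s['torque'])
print(go([BED[0],BED[1],.047],RP))
for k in("side",): cv2.imwrite(f"pics/{k}11.png",camera(k)[:,:,::-1])
crop("pics/side11.png",180,180,260,260,8,"pics/sc15.png")
E
```

```text
[0.5067 0.128  0.062 ] [-0.2877  0.2558 -3.6888] [-0.0152  0.2351  0.0164]
[ 0.0024  0.1312  1.4956 -0.0001  0.0003  0.0008]
```

View pics/sc15.png

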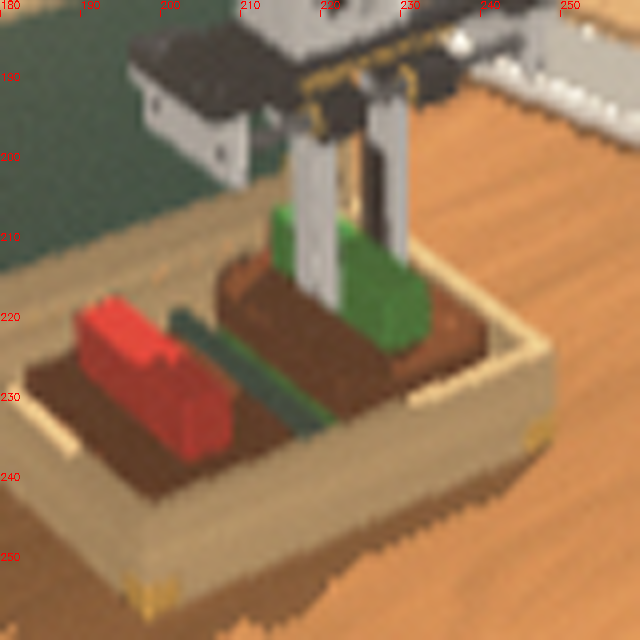

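The block is entering its bed without touching the rib or walls. I lower it slowly until it rests on the felt.

apply_moves(steps=[[[0,0.1,0.3,0,0,0,0],[0,0.1,0.6,0,0,0,0],[0,0.1,0.9,0,0,0,0],[0,0.1,1.1,0,0,0,0],[0,0.1,1.2,0,0,0,0],[0,0.1,1.2,0,0,0,0]]])

```text
clock: 14.33
tool_pos: [0.5073, 0.1273, 0.0512]
tcp_rot: [-0.001, 0.999, -0.046, 0.001]
wrist_force: [-0.9, 0.2, -3.6]
gripper_width: 0.251
```

apply_moves(steps=[[[0,0,0.1,0,0,0,0],[0,0,0.15,0,0,0,0],[0,0,0.15,0,0,0,0]]])

```text
clock: 14.58
tool_pos: [0.5074, 0.1274, 0.0499]
tcp_rot: [-0.001, 0.999, -0.046, 0.001]
wrist_force: [0.3, 0.3, -3.2]
gripper_width: 0.254
```

apply_moves(steps=[[[0,0,0.1,0,0,0,0],[0,0,0.2,0,0,0,0],[0,0,0.2,0,0,0,0]]])

```text
clock: 14.83
tool_pos: [0.5073, 0.1273, 0.0477]
tcp_rot: [-0.001, 0.999, -0.046, 0.001]
wrist_force: [-0.1, 0.4, -3.5]
gripper_width: 0.256
```

apply_moves(steps=[[[0,0,0.1,0,0,0,0],[0,0,0.1,0,0,0,0]]])

```text
clock: 15.0
tool_pos: [0.5075, 0.1274, 0.047]
tcp_rot: [-0.001, 0.999, -0.046, 0.001]
wrist_force: [-0.1, 0.7, -0.8]
gripper_width: 0.255
```

apply_moves(steps=[[[0,0,0.05,0,0,0,0],[0,0,0.05,0,0,0,0]]])

```text
clock: 15.17
tool_pos: [0.5076, 0.1274, 0.0469]
tcp_rot: [-0.001, 0.999, -0.046, 0.001]
wrist_force: [-3.8, -0.6, 11.2]
gripper_width: 0.253
```

apply_moves(steps=[[[0,0,0,0,0,0,3],[0,0,0,0,0,0,4.2],[0,0,0,0,0,0,4.2],[0,0,0,0,0,0,4.2],[0,0,-1,0,0,0,4.2],[0,0,-2.5,0,0,0,4.2],[0,0,-5,0,0,0,4.2],[0,0,-8,0,0,0,4.2],[0,0,-11,0,0,0,4.2],[0,0,-14,0,0,0,4.2]]])

```text
clock: 16.0
tool_pos: [0.507, 0.1267, 0.1884]
tcp_rot: [-0.0, 0.999, -0.046, 0.001]
wrist_force: [0.2, 0.3, 0.3]
gripper_width: 0.451
```

```bash
python3 - <<'E'
from h import *
from plant import camera
p,R,s=cur();print(p,s['q'],s['wrist_force'],s['torque'])
for k in("side","top"): cv2.imwrite(f"pics/{k}12.png",camera(k)[:,:,::-1])
crop("pics/side12.png",180,150,260,260,6,"pics/sc16.png")
# bar position for close grasp: thumb
b=bar(1.7);print(b,go([b[0],b[1],.30],Rt(CX,[0,0,-1])))
E
```

```text
[0.507  0.1267 0.1884] [-0.9095  0.3101  0.7289  1.9058 -0.2425  1.013  -1.7386] [0.1766 0.3367 0.3313] [-0.0172  0.1701 -0.0234]
[0.6318 0.1657 0.2341] [ 11.9338  -5.0049 -10.7943   0.0014  -0.0089  -1.5704]
```

View pics/sc16.png

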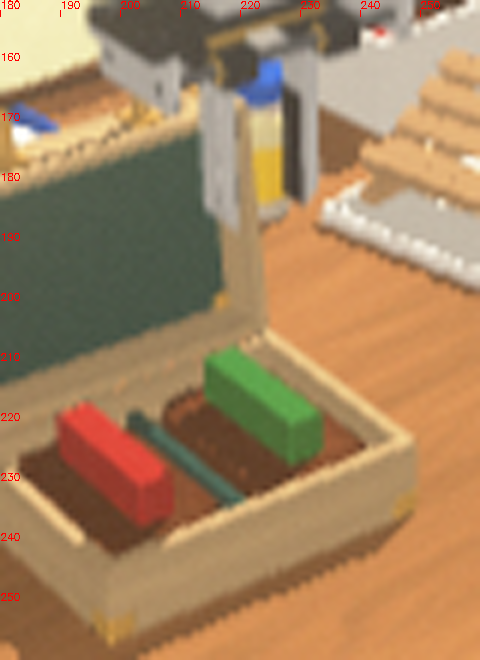

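The green block sits flat in its bed, level with the red one; its handle runs from about (216,210) to (231,226) in the side view. I now go back to the lid bar.

apply_moves(steps=[[[0,0,-3,0,0,0,3],[0,0,-6,0,0,-0.12,3],[0,0,-9,0,0,-0.24,3],[0,0,-11,0,0,-0.36,3],[0,0,-11.3,0,0,-0.48,3],[1,-0.4,-11.3,0,0,-0.6,3],[2,-0.8,-11.3,0,0,-0.72,3],[3,-1.2,-11.3,0,0,-0.84,3],[4,-1.6,-11.3,0,0,-0.96,3],[5,-2.1,-11.3,0,0,-1.08,3]]])

```text
clock: 16.93
tool_pos: [0.5591, 0.1431, 0.2996]
tcp_rot: [-0.0, 0.879, 0.476, 0.001]
wrist_force: [-1.1, 0.3, -0.1]
gripper_width: 0.32
```

```bash
python3 - <<'E'
from h import *
p,R,s=cur();print(p)
print(go([.632,.1665,.30],Rt(CX,[0,0,-1])))
E
```

```text
[0.5591 0.1431 0.2996]
[ 5.9427  4.8342 -0.0335  0.0008 -0.0013 -0.4845]
```

apply_moves(steps=[[[1,0.8,0,0,0,-0.12,3],[2.5,2,0,0,0,-0.24,3],[4,3.2,0,0,0,-0.36,3],[5,4.2,0,0,0,-0.48,3],[5.9,4.8,0,0,0,-0.4845,3],[5.9,4.8,0,0,0,-0.4845,3]]])

```text
clock: 17.43
tool_pos: [0.6323, 0.1664, 0.2989]
tcp_rot: [0.0, 0.741, 0.672, 0.0]
wrist_force: [0.5, 0.4, 0.6]
gripper_width: 0.319
```

```bash
python3 - <<'E'
from h import *
from plant import camera
p,R,s=cur();print(p)
print(go([.632,.1665,.221],Rt(CX,[0,0,-1])))
for k in("side","top"): cv2.imwrite(f"pics/{k}13.png",camera(k)[:,:,::-1])
crop("pics/side13.png",150,100,260,210,6,"pics/sc17.png")
E
```

```text
[0.6323 0.1664 0.2989]
[ 0.0096 -0.034   7.7944  0.0008 -0.0003 -0.0051]
```

View pics/sc17.png

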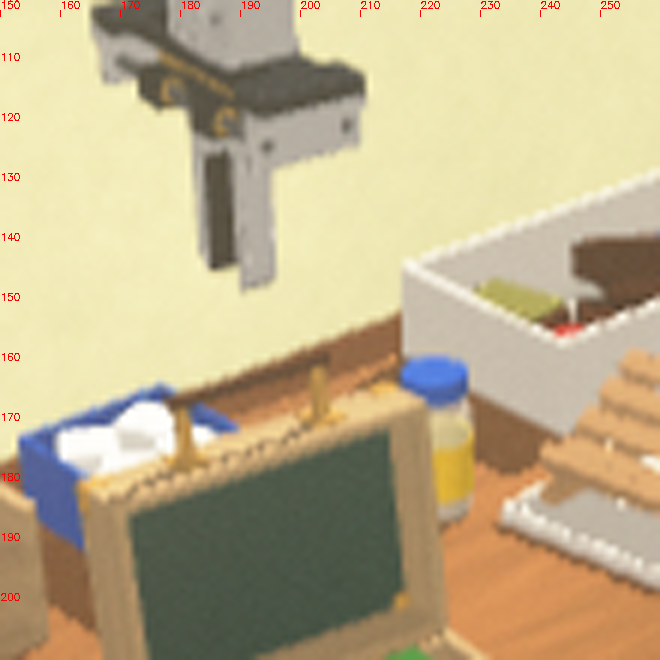

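apply_moves(steps=[[[0,0,2,0,0,0,3],[0,0,4,0,0,0,3],[0,0,5.5,0,0,0,3],[0,0,6.8,0,0,0,3],[0,0,7.7,0,0,0,3],[0,0,7.7,0,0,0,3]]])

```text
clock: 18.03
tool_pos: [0.6305, 0.1661, 0.2212]
tcp_rot: [-0.0, 0.741, 0.671, -0.0]
wrist_force: [0.9, 1.2, 0.2]
gripper_width: 0.319
```

apply_moves(steps=[[[0,0,0,0,0,0,0],[0,0,0,0,0,0,0],[0,0,0,0,0,0,0],[0,0,0,0,0,0,0]]], force=12)

```text
clock: 18.37
tool_pos: [0.6319, 0.1663, 0.2235]
tcp_rot: [0.0, 0.741, 0.671, 0.002]
wrist_force: [-0.3, -0.3, 3.1]
gripper_width: 0.102
```

```bash
python3 - <<'E'
from h import *
p,R,s=cur();print(p,s['wrist_force'],s['gripper_width']*.094)
R=Rt(CX,[0,0,-1]);p0=bar(1.7)
for t in np.arange(1.65,.1,-.05): print(round(t,2),(R.T@(bar(t)-p0)*100)[1:])
E
```

```text
[0.6319 0.1663 0.2235] [-0.3129 -0.3497  3.1093] 0.00963145843986788
1.65 [-0.9234 -0.2072]
1.6 [-1.8559 -0.3679]
1.55 [-2.7954 -0.4818]
1.5 [-3.7393 -0.5487]
1.45 [-4.6854 -0.5683]
1.4 [-5.6313 -0.5405]
1.35 [-6.5747 -0.4656]
1.3 [-7.5131 -0.3436]
1.25 [-8.4442 -0.1748]
1.2 [-9.3658  0.0403]
1.15 [-10.2754   0.3012]
1.1 [-11.1709   0.6072]
1.05 [-12.0499   0.9576]
1.0 [-12.9104   1.3515]
0.95 [-13.7501   1.7879]
0.9 [-14.5669   2.2658]
0.85 [-15.3588   2.7838]
0.8 [-16.1238   3.3408]
0.75 [-16.8601   3.9353]
0.7 [-17.5657   4.5659]
0.65 [-18.2389   5.231 ]
0.6 [-18.878    5.9288]
0.55 [-19.4815   6.6578]
0.5 [-20.0478   7.416 ]
0.45 [-20.5754   8.2015]
0.4 [-21.0632   9.0124]
0.35 [-21.5098   9.8467]
0.3 [-21.9141  10.7023]
0.25 [-22.2752  11.577 ]
0.2 [-22.5921  12.4687]
0.15 [-22.8641  13.3751]
```

apply_moves(steps=[[[0,-0.9,-0.2,0,0,0,0],[0,-1.85,-0.35,0,0,0,0],[0,-2.8,-0.5,0,0,0,0],[0,-3.75,-0.55,0,0,0,0],[0,-4.7,-0.55,0,0,0,0],[0,-5.6,-0.55,0,0,0,0],[0,-6.55,-0.45,0,0,0,0],[0,-7.5,-0.35,0,0,0,0],[0,-8.45,-0.2,0,0,0,0]]])

```text
clock: 19.12
tool_pos: [0.5462, 0.1749, 0.2242]
tcp_rot: [-0.0, 0.741, 0.672, 0.001]
wrist_force: [3.1, 4.4, -2.3]
gripper_width: 0.102
```

```bash
python3 - <<'E'
from h import *
p,R,s=cur();print(p,s['wrist_force'],s['gripper_width']*.094)
R=Rt(CX,[0,0,-1])
for t in(1.25,1.3): print(t,(R.T@(bar(t)-[0,0,.013]-p)*100))
E
```

```text
[0.5462 0.1749 0.2242] [ 3.1305  4.3608 -2.2582] 0.009613710616496799
1.25 [-0.1226  0.1718  0.1382]
1.3 [-0.1226  1.103  -0.0306]
```

apply_moves(steps=[[[0,-0.9,0.2,0,0,0,0],[0,-1.8,0.5,0,0,0,0],[0,-2.7,0.8,0,0,0,0],[0,-3.6,1.15,0,0,0,0],[0,-4.45,1.55,0,0,0,0],[0,-5.3,1.95,0,0,0,0]]])

```text
clock: 19.62
tool_pos: [0.4937, 0.1799, 0.2045]
tcp_rot: [0.0, 0.741, 0.672, 0.001]
wrist_force: [6.4, 5.2, -6.6]
gripper_width: 0.102
```

```bash
python3 - <<'E'
from h import *
p,R,s=cur();print(p,s['wrist_force'],s['torque'],s['gripper_width']*.094)
R=Rt(CX,[0,0,-1])
for t in(.95,1.): print(t,(R.T@(bar(t)-[0,0,.013]-p)*100))
E
```

```text
[0.4937 0.1799 0.2045] [ 6.4039  5.1801 -6.6264] [ 1.1413 -1.5741 -0.0108] 0.009578330885739077
0.95 [-0.1324  0.1331  0.1235]
1.0 [-0.1324  0.9727 -0.3129]
```

apply_moves(steps=[[[0,-0.75,0.55,0,0,0,0],[0,-1.55,1.05,0,0,0,0],[0,-2.3,1.6,0,0,0,0],[0,-3.05,2.2,0,0,0,0],[0,-3.75,2.85,0,0,0,0],[0,-4.4,3.5,0,0,0,0],[0,-5.05,4.2,0,0,0,0]]])

```text
clock: 20.2
tool_pos: [0.4438, 0.1847, 0.1622]
tcp_rot: [0.0, 0.741, 0.671, 0.001]
wrist_force: [2.1, 2.0, -0.9]
gripper_width: 0.102
```

```bash
python3 - <<'E'
from h import *
p,R,s=cur();print(p,s['wrist_force'],s['torque'],s['gripper_width']*.094)
R=Rt(CX,[0,0,-1])
for t in(.6,.65): print(t,(R.T@(bar(t)-[0,0,.013]-p)*100))
E
```

```text
[0.4438 0.1847 0.1622] [ 2.0547  2.0275 -0.8709] [ 0.5141 -0.8253 -0.0002] 0.00960032429319037
0.6 [-0.1391  0.0213  0.0374]
0.65 [-0.1391  0.6605 -0.6605]
```

apply_moves(steps=[[[0,-0.6,0.75,0,0,0,0],[0,-1.15,1.5,0,0,0,0],[0,-1.7,2.3,0,0,0,0],[0,-2.2,3.1,0,0,0,0],[0,-2.65,3.95,0,0,0,0],[0,-3.0,4.8,0,0,0,0],[0,-3.35,5.65,0,0,0,0]]])

```text
clock: 20.78
tool_pos: [0.4107, 0.1881, 0.1054]
tcp_rot: [0.0, 0.741, 0.671, 0.001]
wrist_force: [1.8, 1.1, 0.0]
gripper_width: 0.098
```

```bash
python3 - <<'E'
from h import *
p,R,s=cur();print(p,s['wrist_force'],s['torque'],s['gripper_width']*.094)
R=Rt(CX,[0,0,-1])
for t in(.25,.1,.0): print(t,(R.T@(bar(t)-[0,0,.013]-p)*100))
E
```

```text
[0.4107 0.1881 0.1054] [1.7925 1.0633 0.0328] [ 0.1652 -0.7478 -0.0119] 0.009207630483831337
0.25 [-0.1751 -0.0482  0.0108]
0.1 [-0.1751 -0.8634  2.7277]
0.0 [-0.1751 -1.177   4.5936]
```

apply_moves(steps=[[[0,-0.3,0.9,0,0,0,0],[0,-0.6,1.8,0,0,0,0],[0,-0.8,2.7,0,0,0,0],[0,-0.95,3.3,0,0,0,0],[0,-1.05,3.8,0,0,0,0],[0,-1.1,4.2,0,0,0,0],[0,-1.15,4.5,0,0,0,0]]])

```text
clock: 21.37
tool_pos: [0.4007, 0.1895, 0.0612]
tcp_rot: [0.0, 0.741, 0.671, 0.002]
wrist_force: [2.6, -1.0, 20.9]
gripper_width: 0.099
```

apply_moves(steps=[[[0,0,0.2,0,0,0,0],[0,0,0.2,0,0,0,0]]])

```text
clock: 21.53
tool_pos: [0.4006, 0.1896, 0.0593]
tcp_rot: [0.0, 0.741, 0.671, 0.002]
wrist_force: [4.6, 0.7, 5.3]
gripper_width: 0.098
```

apply_moves(steps=[[[0,0,0,0,0,0,2.6],[0,0,0,0,0,0,2.6],[0,0,0,0,0,0,2.6],[0,0,-1.5,0,0,0,2.6],[0,0,-4,0,0,0,2.6],[0,0,-5,0,0,0,0],[0,0,-5,0,0,0,0],[0,0,-5,0,0,0,0]]])

```text
clock: 22.2
tool_pos: [0.3996, 0.1896, 0.1092]
tcp_rot: [-0.0, 0.741, 0.672, 0.001]
wrist_force: [-0.0, -0.6, -0.4]
gripper_width: 0.101
```

```bash
python3 - <<'E'
from h import *
from plant import camera
p,R,s=cur();print(p,s['wrist_force'],s['gripper_width']*.094)
for k in("side","top"): cv2.imwrite(f"pics/{k}14.png",camera(k)[:,:,::-1])
crop("pics/side14.png",170,180,260,260,8,"pics/sc18.png")
print(proj("side",[bar(0)-CY*.053,H-CX*.15-CY*.105+[0,0,.044],H-CX*.15+CY*.105+[0,0,.044],H-CX*.15+CY*.105]))
print(go([bar(0)[0]+.001,p[1],.079]))
E
```

```text
[0.3996 0.1896 0.1092] [-0.049  -0.6066 -0.391 ] 0.009495894472077637
[[243.5583 228.4265]
 [248.9523 212.8063]
 [196.7859 234.435 ]
 [197.4107 245.5869]]
[0.046  0.0556 2.9511 0.     0.     0.    ]
```

View pics/sc18.png

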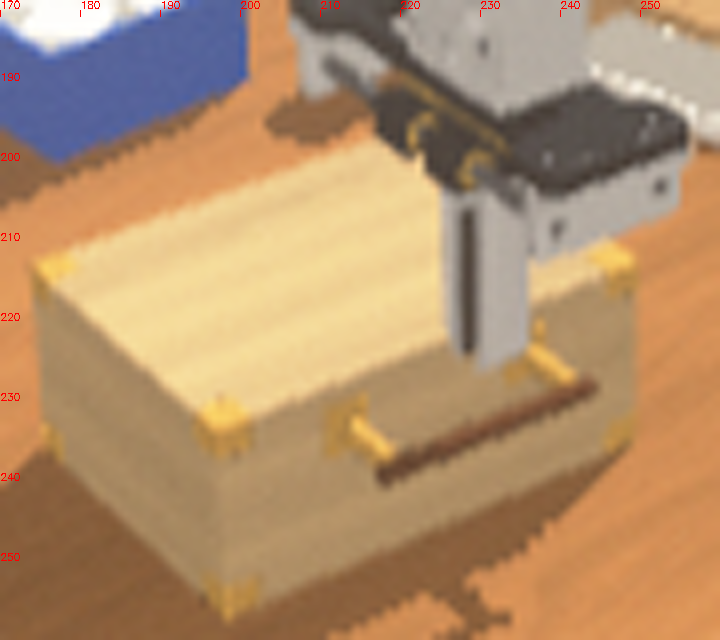

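The lid looks shut: no gap, and the lid corner and bar end match the model for 0 rad. I press lightly on the bar with closed fingers to make sure.

apply_moves(steps=[[[0,0.05,0.5,0,0,0,0],[0,0.05,1.2,0,0,0,0],[0,0.05,1.9,0,0,0,0],[0,0.05,2.5,0,0,0,0],[0,0.05,2.8,0,0,0,0],[0,0.05,2.9,0,0,0,0]]])

```text
clock: 22.8
tool_pos: [0.3999, 0.1889, 0.0794]
tcp_rot: [0.0, 0.741, 0.671, 0.0]
wrist_force: [-0.1, 0.1, -0.0]
gripper_width: 0.003
```

apply_moves(steps=[[[0,0,0.15,0,0,0,0],[0,0,0.3,0,0,0,0]]])

```text
clock: 22.97
tool_pos: [0.4004, 0.1894, 0.0774]
tcp_rot: [0.0, 0.741, 0.671, 0.001]
wrist_force: [-3.6, -2.1, 17.8]
gripper_width: 0.006
```

Firm contact at 77.4 mm, where the bar's top is 77.5 mm when shut, so the lid is fully shut. I retreat.

apply_moves(steps=[[[0,0,-0.5,0,0,0,0],[0,0,-2,0,0,0,0],[0,0,-5,0,0,0,0],[0,0,-9,0,0,0,0],[0,0,-13,0,0,0,0],[4,0,-16,0,0,0,0],[8,0,-18,0,0,0,0],[12,0,-18,0,0,0,0],[16,0,-18,0,0,0,0],[16,0,-18,0,0,0,0]]])

```text
clock: 23.8
tool_pos: [0.4145, 0.3547, 0.258]
tcp_rot: [-0.0, 0.739, 0.674, 0.002]
wrist_force: [0.3, -0.3, 0.4]
gripper_width: 0.004
```

```bash
python3 - <<'E'
from h import *
from plant import camera
p,R,s=cur();print(p,s['wrist_force'])
for k in("side","top"):
  im=camera(k)[:,:,::-1]; cv2.imwrite(f"pics/{k}15.png",im); cv2.imwrite(f"pics/{k}15b.png",cv2.resize(im,(800,600)))
E
```

```text
[0.4145 0.3547 0.258 ] [ 0.2542 -0.2555  0.3525]
```

View pics/side15b.png

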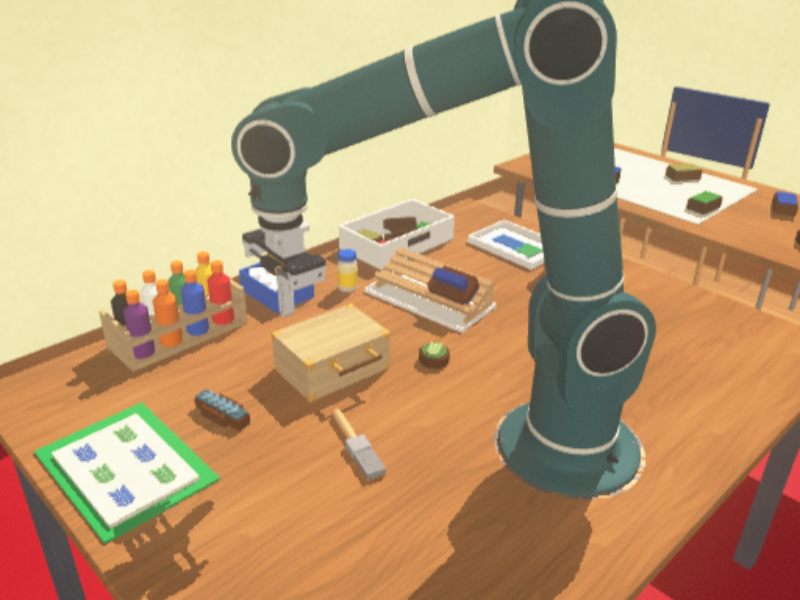

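View pics/top15b.png

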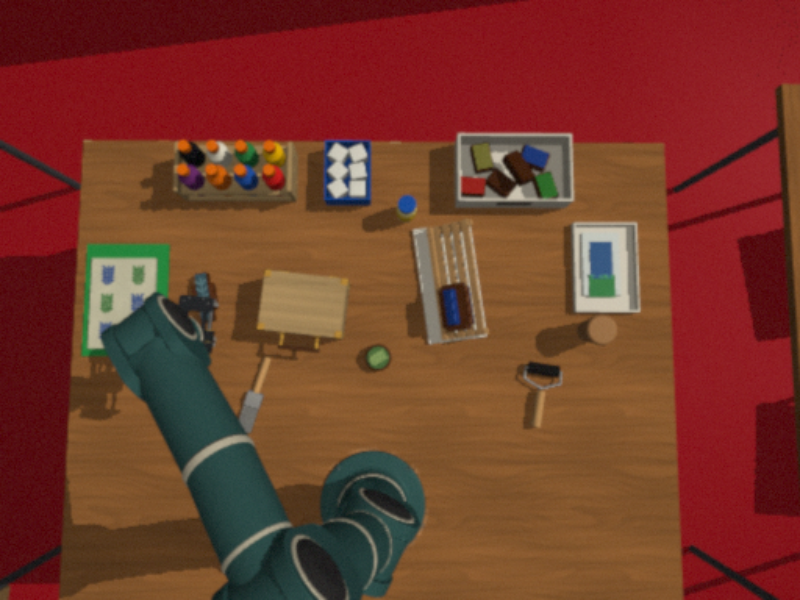

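The case is shut at (302,304) in the top view. The blue block is still on the rack at (455,307), the bystanders are where they were, and the arm is clear.

```bash
python3 -c "
from plant import *
job_done(); print(sense()['clock'])"
```

```text
the job is handed in; nothing more can be done
the job is handed in; nothing more can be done
```

The green-handled block is in the empty felt bed, carved face down, and the case is shut. I handed the job in after about 24 s of the 67 s allowed.

- **Lid opened:** I gripped the bar and swung the lid from about 0.19 rad to its stop at 1.7 rad.
- **Block placed:** I lifted the block off the rack by its handle (the jaws read 23.8 mm on the 24 mm handle). I lowered it until it touched the felt, with the fingers at 47 mm, the height expected. In the side view it lay flat, level with the red block.
- **Lid shut:** I pressed lightly on the bar, about 18 N. It was firm at 77.4 mm, against the 77.5 mm expected when shut.
- **Last pictures:** The case is closed with no gap, the blue block is still on the rack, the other things are where they were as far as the pictures show, and the arm touches nothing.

**Disagreements:** The bar was about 5 mm further forward than my first estimate. Most of that was pixel-reading error, and I corrected the model. That put up to about 26 N on the wrist when I first gripped the bar, and about 29 N partway through opening. Both are well under the 120 N wrist limit. None of the checks I made failed.

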